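# Gauge the sample bar and lay the batch out on the counting scale

### The job

Take the long bar off the turntable, lay it flat on the height gauge's anvil and push the gauge down until its foot stands on the bar for a moment, then let the gauge spring back up. Then lay the bar, every block from the turntable and every flat cover plate from the table on the pan of the counting scale, lying down side by side, well inside its edges and with nothing stacked. Leave the other things on the bench alone.

Things in the scene. Friction and masses are not known exactly. Their poses are not given: they have to be found in the camera images.
- bar: the long black moulded bar, 170 (x) x 30 (y) x 20 (z) mm, 80 to 170 g, lying flat on the platter; origin at its centre, 10 mm above its underside
- block1: black moulded end block, 80 (x) x 36 (y) x 28 (z) mm, 90 g, lying on the platter; origin at its centre, 14 mm above its underside; may be absent
- block2: black moulded end block, 80 (x) x 36 (y) x 28 (z) mm, 90 g, lying on the platter; origin at its centre, 14 mm above its underside; may be absent
- plate1: black moulded cover plate, 70 (x) x 50 (y) x 8 mm thick, lying flat on the table; origin at its centre; may be absent
- plate2: black moulded cover plate, 70 (x) x 50 (y) x 8 mm thick, lying flat on the table; origin at its centre; may be absent
- plate3: black moulded cover plate, 70 (x) x 50 (y) x 8 mm thick, lying flat on the table; origin at its centre; may be absent
- turntable: fixed foot of the inspection turntable; origin on the table at its axis. Above it the round aluminium platter, 270 mm across, its top 40 mm above the table, turns freely when pushed (also under sideways finger pressure)
- platter (a joint): angle of the platter, rad, growing anticlockwise from above; nearly frictionless
- scale: counting scale, white housing 225 (x) x 275 (y) mm, fixed; origin on the table under the pan's centre; -x is its front, where a low sloping keypad reaches 165 mm from the origin, lower than the pan
- scale_pan (a point): centre of the top of the scale's flat blue pan, 85 mm above the table; the pan measures 220 (its x) x 270 (its y) mm, has no rim and does not move
- gauge: height gauge on the bench, fixed; origin on the table straight below the foot. A flat steel anvil block 70 mm wide, top 30 mm above the table, runs from x = -100 to +40 mm; a 28 mm column at x = +95 mm (155 mm high) carries a head, 32 mm wide, from x = -15 to +110 mm, 120 to 145 mm above the table. A long part goes in under the foot from -x, held by its near end
- gauge_anvil (a point): point on the anvil's top straight below the foot, 30 mm above the table
- gauge_foot (a point): underside of the gauge's measuring foot, a disc 20 mm across; at rest 55 mm above the anvil; moves with the slide
- gauge_cap (a point): top of the black push cap (34 mm across) on the slide, 117 mm above the foot's underside, 202 mm above the table at rest; push it straight down from above
- gauge_slide (a joint): downward travel of the foot, 0 (up, at rest) to 0.040 m (stop); 0.035 when the foot stands on the bar lying flat on the anvil. A spring of 60 N/m (about 2 N at the top, 4.5 N at the bottom) lifts it back when let go
- tape: bystander: cardboard tape roll, 90 mm across, 24 mm high
- mug: bystander: white mug, 80 mm across, 90 mm high
- jar: bystander: clear jar, 60 mm across, 90 mm high
- screwdriver: bystander: screwdriver
- brush: bystander: brush
Things that resemble listed ones, but are neither listed nor needed, are in the scene too. What is shaped like the block2 but pink is not meant.

How it is judged:
By the outcome, as a careful person would: the job done as asked, in the order asked, and still so for the second after the job is handed in, with the robot touching nothing.
Of block1, block2 only 1 to 2 are there at a start; the rules pass over those that are not, and their reading is None.
Of plate1, plate2, plate3 only 2 to 3 are there at a start; the rules pass over those that are not, and their reading is None.
At some moment in a run one of block1, block2, plate1, plate2 may be knocked a few centimetres aside while the robot is not near it.
It also fails if it takes over 210 s, if anything falls off the work surface, if the arm or the gripper's body presses on something with over 40 N, if the wrist force passes 120 N, or if a joint passes its speed limit or range.

### The arm

A 7-joint arm with a two-finger parallel gripper is mounted at the origin on the work surface. World frame = base frame: x ahead of the robot, y to its left, z up, the work surface at z = 0. Lengths are in mm, angles in rad, forces in N, time in s.
With the tool pointing down it reaches from about 375 to 925 mm from the base axis. Payload 3.1 kg.
Tool frame: the origin (TCP) lies on the centre line of the jaws, within the pads' length; the fingertips stand 25 mm ahead of it and the grasp point (between the pads) lies 6 mm ahead of it (finger_overhang is the distance from the TCP to the fingertips, in mm); z points along the fingers, y is the line along which they close (so a half turn about z gives the same grasp; the last joint's range is limited). The gripper opens to 85 mm and grips with 20 to 120 N. Pads are 22 mm wide; open, the fingers measure 114 mm over their backs; the gripper's body (76 mm by 85 mm) begins 54 mm behind the grasp point. The pads swing forward as they close: fully open they stand 13 mm farther back than shut.
Start: joints at [-1.268, 0.383, 0.044, 1.598, -0.018, 1.161, -0.05], TCP at [253.58, 598.499, 256.269] pointing down, gripper open.
Joint ranges: [-2.61, 2.61], [-0.41, 2.15], [-1.48, 1.57], [0, 2.5], [-1.57, 4.71], [0.05, 1.97], [-2.85, 2.85]. Speed limits (rad/s): [2.79, 2.79, 3.14, 3.14, 3.14, 3.14, 3.14].

### API

Orientations are given as a unit quaternion [x, y, z, w].
In Python, from rig import * gives the robot as it stands.
- The arm moves only by the tool move_arm, never from a script. Its argument "rows" is a list of rows, each a list of 7 numbers: the shift along the tool's x, y, z each as a share of 0.05 m, from -1 to 1, then the turn, a rotation vector about the tool's x, y, z each as a share of 6 degrees, from -1 to 1, then the opening, from -1 (shut) to 1 (fully open). In form: [[dx, dy, dz, ax, ay, az, hand], ...]. A call has 1 to 12 rows; each row shifts and turns the commanded pose from where the row before left it, along the tool's axes as they then stand; what a row does not reach is not made up. A row lasts 1/8 s, in which the tool goes at most 62.5 mm and 10.7 degrees, less where a joint would pass 70% of its speed; a pose out of reach is approached as far as the arm can. A call with a number of a shift or a turn outside -1 to 1 is refused whole. A call with a gripper value outside its range is refused whole. The fingers move at their own pace and stop on an object; "force" is the grip in N (left out, the last holds). Time passes only in rows, so rows that do not move let the fingers close. It gives the time, the measured TCP pose, the force, the opening and the grip force at its end, in the units of the state.
- sense(): the state, without advancing time (a new reading comes with each control period).
- get_image(name): name is "scene" or "top" or "wrist"; returns a dict with "color" (384x512x3 uint8, red, green, blue), "depth" (384x512 float32, mm along the optical axis (not along the pixel's ray), 0 where there is no reading), "K" (3x3 intrinsics, pixels), "pose" (4x4, takes a point from camera to world coordinates). Camera axes: x right, y down, z forward; pixel columns grow to the right and rows downward; lengths in mm; the calibration is good to about 2 mm. A picture is of the moment at which its call begins.
- finish_job(): hands the job in; it is judged then, once.
The state is a dict: "time": time; "joint_positions": joint angles; "joint_vel": joint speeds; "effort": joint torques, N m; "tcp_pos": TCP position; "tcp_rot": TCP orientation; "force": force on the tool from outside, world axes, zero at the start; "torque": the same for the moment, N m; "finger_gap": finger opening in mm; "grasp_force": force on a finger pad.
Only numpy, scipy, OpenCV 4.12 (cv2) and the standard library are available. Lean on these libraries where they do the work, as an engineer would, in place of code of your own. Each camera call takes 0.05 s, during which the arm holds its last target. There are 200 camera calls.

## Working session

There is one attempt and no reset: what is moved stays moved. The work goes in short steps, Python scripts to look and compute and a tool call to move; the robot and the scene stay as the last step left them, time stands still between calls to the robot, and variables do not carry over. Pictures are saved under pics/ and viewed, at most 14 in all, crops included, and the job is handed in when it is done.

Besides the shell and the picture viewer there is one more tool, called after ">>>" as name(argument=value, ...), one argument or row to a line, values as JSON. move_arm: Moves the arm, as the interface text tells. Shift numbers are shares of 0.05 m and turn numbers shares of 6 degrees, none past 1 either way. Its arguments: {"type":"object","properties":{"rows":{"type":"array"},"force":{"type":"number"}},"required":["rows"]}

```bash
ls; mkdir -p pics; python3 - <<'E'
from rig import *
import cv2,numpy as np
for n in ["scene","top"]:
    d=get_image(n); cv2.imwrite(f"pics/{n}0.png",cv2.resize(d["color"][:,:,::-1],(800,600),interpolation=cv2.INTER_CUBIC)); np.savez(f"{n}0.npz",**d)
    print(n,d["K"].tolist(),d["pose"].round(3).tolist())
print(sense())
E
```

```text
pics
scene [[426.7135159892322, 0.0, 260.603235684902], [0.0, 426.7135159892322, 189.9178222664422], [0.0, 0.0, 1.0]] [[-0.265, 0.55, -0.792, 1379.24], [0.964, 0.132, -0.232, 251.24], [-0.023, -0.825, -0.565, 775.052], [0.0, 0.0, 0.0, 1.0]]
top [[417.9348267921764, 0.0, 259.3977557929998], [0.0, 417.9348267921764, 184.77298594545505], [0.0, 0.0, 1.0]] [[0.097, -0.975, 0.2, 254.752], [-0.995, -0.095, 0.02, -9.148], [-0.001, -0.201, -0.98, 1291.847], [0.0, 0.0, 0.0, 1.0]]
{'time': 0.1, 'joint_positions': array([-1.26782796,  0.38375632,  0.04381187,  1.59942152, -0.01790386,
        1.16119382, -0.04994708]), 'joint_vel': array([ 9.89413430e-05, -3.50568718e-03, -1.47502153e-03, -1.27287884e-03,
        1.02569100e-03, -2.08425685e-03,  1.01737586e-03]), 'effort': array([ 2.50091260e-03, -4.34731472e+01,  1.02910504e+00, -2.50456202e+01,
        1.08446914e-02,  5.41447458e-03,  9.35800450e-07]), 'tcp_pos': array([253.25466428, 597.76979692, 255.00819819]), 'tcp_rot': array([ 1.99019171e-01,  9.79994870e-01, -1.17954700e-03, -1.82158967e-04]), 'force': array([ 0.26060785,  0.08049527, -0.31567256]), 'torque': array([ 0.00381894, -0.03034344,  0.02661184]), 'grasp_force': 0.0, 'finger_gap': 85.29329756339796}
```

View pics/top0.png

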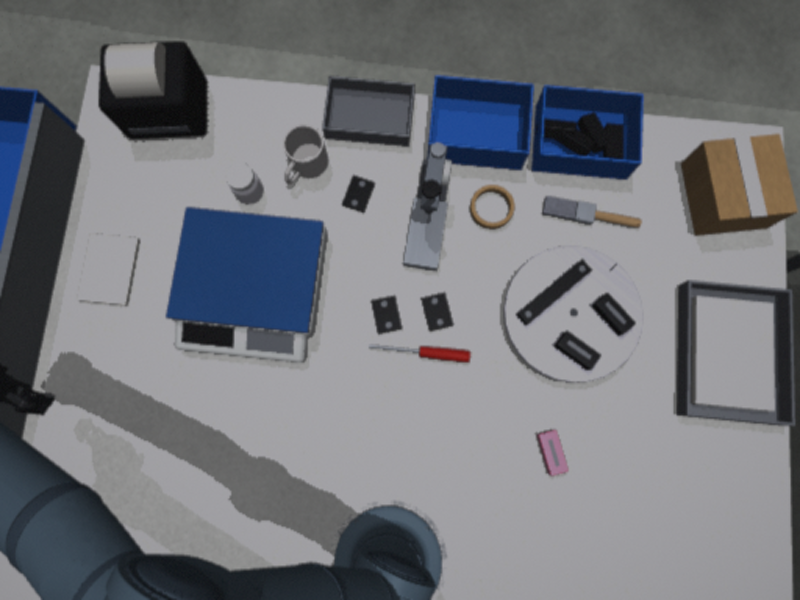

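View pics/scene0.png

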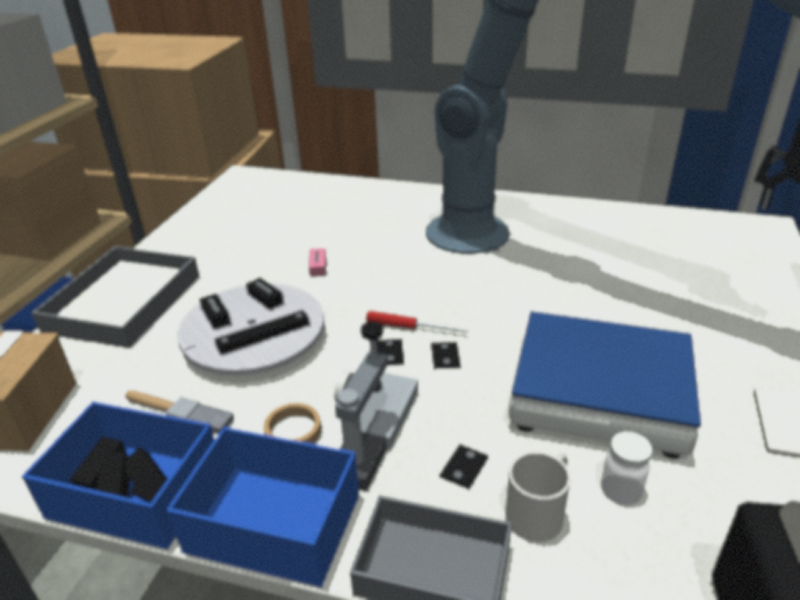

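Top view (800x600 picture). Candidates:
- Bar: only the long black one on the platter at (554,291).
- Blocks: black at (613,313) and (577,350). The pink one at (552,452) is a decoy.
- Plates: black flats at (358,193), (386,314) and (437,311). The black parts in the blue bin at (590,135) are not on the table and not meant.

The gauge foot and cap are at about (432,187). The scale pan is at (248,268), with its keypad towards the robot.

```bash
cat > h.py <<'E'
import numpy as np,cv2
from rig import *
def grab(n):
    return get_image(n)
def ray(d,px,z):
    px=np.atleast_2d(np.asarray(px,float)); K=d["K"];P=d["pose"]
    r=np.c_[(px[:,0]-K[0,2])/K[0,0],(px[:,1]-K[1,2])/K[1,1],np.ones(len(px))]@P[:3,:3].T
    return P[:3,3]+r*((z-P[2,3])/r[:,2])[:,None]
def cloud(d):
    h,w=d["depth"].shape;v,u=np.mgrid[:h,:w];K=d["K"];z=d["depth"]
    p=np.stack([(u-K[0,2])/K[0,0]*z,(v-K[1,2])/K[1,1]*z,z],-1)
    return p@d["pose"][:3,:3].T+d["pose"][:3,3]
def rect(p):
    (c,s,a)=cv2.minAreaRect(p[:,:2].astype(np.float32))
    if s[0]<s[1]: s=s[::-1];a+=90
    return np.round(c,1),np.round(s,1),round((a+90)%180-90,1)
def blob(d,mask,seed,z):
    n,l=cv2.connectedComponents(mask.astype(np.uint8))
    k=l[int(seed[1]),int(seed[0])]
    if k==0:
        vs,us=np.nonzero(mask);i=np.argmin((vs-seed[1])**2+(us-seed[0])**2);k=l[vs[i],us[i]]
    v,u=np.nonzero(l==k);C=cloud(d)[v,u]
    return rect(ray(d,np.c_[u,v],z)),len(v),np.round(np.median(C[:,2]),1)
E
python3 - <<'E'
from h import *
d=dict(np.load("top0.npz"));c=d["color"].astype(int)
m=c.max(2)<75
S={"bar":(554,291,60),"b1":(613,313,68),"b2":(577,350,68),"pA":(358,193,8),"pB":(386,314,8),"pC":(437,311,8)}
for k,(u,v,z) in S.items(): print(k,blob(d,m,(u*.64,v*.64),z))
blue=(c[:,:,2]>c[:,:,0]*2)&(c[:,:,2]>60)
print("pan",blob(d,blue,(248*.64,268*.64),85))
C=cloud(d)
for n,p in {"anvil":(425,240),"head":(434,165),"cap":(432,187),"platter":(573,312),"pan":(248,268)}.items():
    print(n,C[int(p[1]*.64),int(p[0]*.64)].round(1))
pl=(abs(C[:,:,2]-40)<8)
print("platter",blob(d,pl,(530*.64,330*.64),40))
w=cv2.resize(d["color"][85:190,225:320,::-1],None,fx=5.6,fy=5.6,interpolation=cv2.INTER_CUBIC);cv2.imwrite("pics/g0.png",w)
E
```

```text
bar ((array([ 528.3, -267.6]), array([169.8,  27.7]), -44.9), 487, np.float64(59.6))
b1 ((array([ 494. , -379.5]), array([78.9, 41.3]), 45.5), 320, np.float64(66.4))
b2 ((array([ 418.2, -314.5]), array([80.1, 38.4]), 58.8), 304, np.float64(66.3))
pA ((array([707.3, 135. ]), array([67.4, 47.4]), -14.3), 275, np.float64(7.5))
pB ((array([461.2,  51. ]), array([67.5, 46.8]), 17.3), 294, np.float64(7.5))
pC ((array([476.9, -48.5]), array([67.7, 47.6]), 18.7), 303, np.float64(7.6))
pan ((array([510.5, 322.1]), array([265.8, 215.3]), 89.5), 6304, np.float64(84.7))
anvil [616.3 -12.5  32.1]
head [729.8 -13.5 144.9]
cap [666.  -14.2 199.8]
platter [ 497.8 -310.2   38. ]
pan [512.8 318.9  86.6]
platter ((array([ 496. , -311.4]), array([266.4, 265.7]), -40.5), 4743, np.float64(39.4))
```

View pics/g0.png

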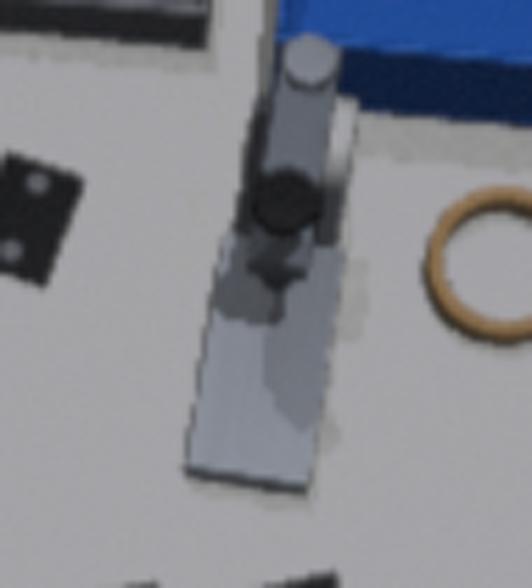

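```bash
cat >> h.py <<'E'
def yaw_dir(R):  # direction of tool y in world, deg
    return np.degrees(np.arctan2(R[1,1],R[0,1]))
def plan(x,y,z,ydir):
    "turn needed about tool z (deg, rows share), then shift in tool axes AFTER the turn"
    from scipy.spatial.transform import Rotation as Ro
    s=sense();R=Ro.from_quat(s["tcp_rot"]);M=R.as_matrix()
    t=-((ydir-yaw_dir(M)+90)%180-90)   # tool z is down
    c,sn=np.cos(np.radians(ydir)),np.sin(np.radians(ydir))
    # keep the sign of y axis that results
    yd=np.radians(yaw_dir(M)-t); Y=np.array([np.cos(yd),np.sin(yd),0]);Z=np.array([0,0,-1.]);X=np.cross(Y,Z)
    d=np.array([x,y,z])-s["tcp_pos"]
    print("at",s["tcp_pos"].round(1),"ydir %.1f tilt %.2f"%(yaw_dir(M),np.degrees(np.arccos(-M[2,2]))),"t %.1f"%s["time"])
    print(" turn az total %.2f rows(6deg); shift rows x %.3f y %.3f z %.3f; now-axes x %.3f y %.3f"%(t/6,d@X/50,d@Y/50,d@Z/50,d@M[:,0]/50,d@M[:,1]/50))
E
python3 - <<'E'
from h import *
d=dict(np.load("top0.npz"))
P=lambda u,v:(225+u/5.6,85+v/5.6)
a=ray(d,P(188,466),30)[0];b=ray(d,P(308,487),30)[0]
print("anvil corners",a,b,np.linalg.norm(a-b),"front mid",(a+b)/2)
e=b-a;print("gauge x dir deg",np.degrees(np.arctan2(e[1],e[0]))+90)
cap=ray(d,P(287,199),202)[0];col=ray(d,P(310,60),155)[0]
print("cap",cap,"col",col, np.linalg.norm((col-cap)[:2]),np.degrees(np.arctan2(*(col-cap)[1::-1])))
C=cloud(d);s=(abs(C[:,:,2]-30)<4)
print("anvil",blob(d,s,(425*.64,240*.64),30))
k=(C[:,:,2]>190)&(abs(C[:,:,0]-665)<40)&(abs(C[:,:,1]+14)<40);print("cap blob",k.sum(),C[k].mean(0))
plan(528.3-.707*66,-267.6+.707*66,160,45)
E
```

```text
anvil corners [564.01633166  24.52694592  30.        ] [558.54409357 -42.78424483  30.        ] 67.53326432001327 front mid [561.28021261  -9.12864945  30.        ]
gauge x dir deg -4.647787658390072
cap [660.78143771 -15.27690749 202.        ] col [755.10068946 -20.64762603 155.        ] 94.47203750414383 -3.25901195869369
anvil ((array([673.9, -14.3]), array([222.6,  69.6]), -3.8), 858, np.float64(29.8))
cap blob 118 [661.16227553 -13.19411558 201.4636242 ]
at [253.3 597.8 255. ] ydir 67.0 tilt 0.14 t 0.1
 turn az total 3.67 rows(6deg); shift rows x -14.808 y -8.348 z 1.900; now-axes x -10.593 y -13.291
```

>>> move_arm(
  rows=[
    [0,0,0,0,0,0.92,1],
    [0,0,0,0,0,0.92,1],
    [0,0,0,0,0,0.92,1],
    [0,0,0,0,0,0.91,1],
    [-0.95,-0.54,0,0,0,0,1],
    [-0.95,-0.54,0,0,0,0,1],
    [-0.95,-0.54,0,0,0,0,1],
    [-0.95,-0.54,0,0,0,0,1],
    [-0.95,-0.54,0,0,0,0,1],
    [-0.95,-0.54,0,0,0,0,1],
    [-0.95,-0.54,0,0,0,0,1],
    [-0.95,-0.54,0,0,0,0,1],
  ],
  force=40,
)

```text
time: 1.6
tcp_pos: [369.7, 175.1, 256.0]
tcp_rot: [0.383, 0.924, -0.0, -0.0]
force: [1.4, -0.2, 0.5]
finger_gap: 85.3
grasp_force: 0.0
```

>>> move_arm(
  rows=[
    [-0.95,-0.54,0,0,0,0,1],
    [-0.95,-0.54,0,0,0,0,1],
    [-0.95,-0.54,0,0,0,0,1],
    [-0.95,-0.54,0,0,0,0,1],
    [-0.95,-0.54,0,0,0,0,1],
    [-0.95,-0.54,0,0,0,0,1],
    [-0.95,-0.54,0,0,0,0,1],
    [0,0,0,0,0,0,1],
  ],
)

```text
time: 2.6
tcp_pos: [470.7, -196.9, 256.3]
tcp_rot: [0.387, 0.922, -0.002, 0.001]
force: [0.4, 0.9, 0.1]
finger_gap: 85.2
grasp_force: 0.0
```

```bash
python3 - <<'E'
from h import *
d=grab("wrist");np.savez("w1.npz",**d);cv2.imwrite("pics/w1.png",cv2.resize(d["color"][:,:,::-1],(800,600)))
print(d["pose"].round(2).tolist())
plan(528.3-.707*66,-267.6+.707*66,100,45)
E
```

```text
[[0.71, 0.67, 0.22, 413.5], [0.7, -0.67, -0.23, -138.86], [-0.0, 0.32, -0.95, 374.62], [0.0, 0.0, 0.0, 1.0]]
at [ 470.6 -193.9  255.9] ydir 44.7 tilt 0.14 t 2.6
 turn az total -0.05 rows(6deg); shift rows x -0.539 y -0.226 z 3.118; now-axes x -0.540 y -0.216
```

View pics/w1.png

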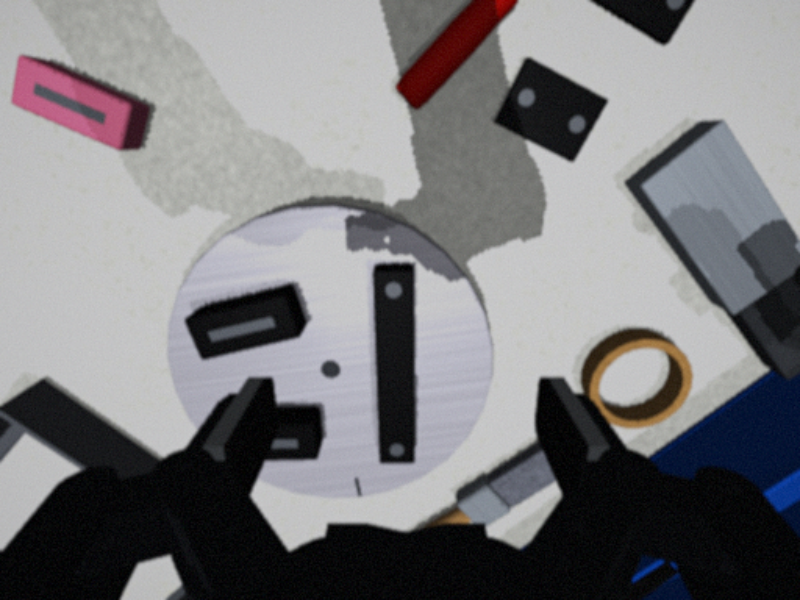

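The wrist view shows the whole bar at about (395,362) between the open fingers. The blocks are at (247,322) and (298,432), and a plate is at (551,108).

```bash
python3 - <<'E'
from h import *
d=dict(np.load("w1.npz"));c=d["color"].astype(int)
m=c.max(2)<60
print("bar",blob(d,m,(395*.64,365*.64),60));print("b2",blob(d,m,(235*.64,315*.64),66))
print("pC",blob(d,m,(551*.64,118*.64),8))
E
```

```text
bar ((array([ 528.2, -268.7]), array([171.6,  29.2]), -44.9), 2837, np.float64(60.5))
b2 ((array([ 419.7, -314.9]), array([86.6, 39.8]), 58.8), 2011, np.float64(68.4))
pC ((array([476.5, -51.5]), array([69.5, 49.1]), 19.5), 2405, np.float64(8.6))
```

>>> move_arm(
  rows=[
    [-0.27,-0.12,0.8,0,0,-0.05,1],
    [-0.27,-0.11,0.8,0,0,0,1],
    [0,0,0.8,0,0,0,0.4],
    [0,0,0.7,0,0,0,0],
    [0,0,0.4,0,0,0,-0.1],
    [0,0,0.1,0,0,0,-0.1],
    [0,0,0.1,0,0,0,-0.1],
    [0,0,0,0,0,0,-0.1],
  ],
)

```text
time: 3.65
tcp_pos: [483.1, -218.9, 72.1]
tcp_rot: [0.38, 0.925, 0.0, 0.001]
force: [0.1, -0.6, -0.2]
finger_gap: 38.6
grasp_force: 0.0
```

```bash
python3 - <<'E'
from h import *
plan(481.5,-221.5,68,45); s=sense();print(s["force"],s["finger_gap"])
d=grab("wrist");cv2.imwrite("pics/w2.png",d["color"][:,:,::-1])
E
```

```text
at [ 483.1 -218.9   72.1] ydir 45.3 tilt 0.10 t 3.6
 turn az total 0.05 rows(6deg); shift rows x -0.015 y -0.059 z 0.082; now-axes x -0.014 y -0.059
[ 0.08065936 -0.64403766 -0.16489207] 38.58412921155526
```

View pics/w2.png

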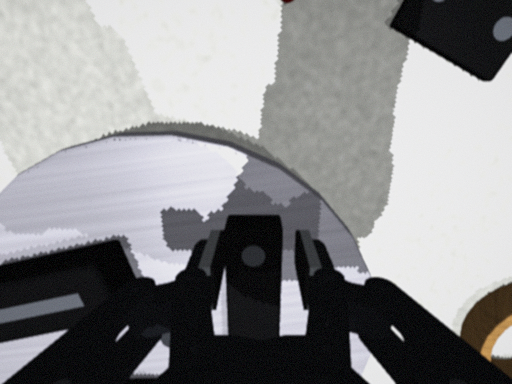

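The wrist crop shows the bar end at (253,250), centred between the fingertips at (210,265) and (308,265).

>>> move_arm(
  rows=[
    [0,-0.05,0.05,0,0,0,-0.1],
    [0,0,0.03,0,0,0,-0.1],
    [0,0,0,0,0,0,-1],
    [0,0,0,0,0,0,-1],
    [0,0,0,0,0,0,-1],
    [0,0,0,0,0,0,-1],
    [0,0,-0.2,0,0,0,-1],
    [0,0,-0.6,0,0,0,-1],
    [0,0,-0.8,0,0,0,-1],
    [0,0,-0.8,0,0,0,-1],
  ],
  force=60,
)

```text
time: 4.95
tcp_pos: [479.9, -220.1, 188.2]
tcp_rot: [0.38, 0.925, -0.0, -0.001]
force: [0.4, 0.4, -0.3]
finger_gap: 28.8
grasp_force: 59.3
```

```bash
python3 - <<'E'
from h import *
s=sense();print(s["force"],s["torque"],s["finger_gap"],s["grasp_force"])
# gauge frame: origin (661,-14.8) yaw -3.8; grip at xg
g=np.array([661,-14.8]);a=np.radians(-3.8);ex=np.array([np.cos(a),np.sin(a)])
for xg in(-255,-101): p=g+ex*xg;print(xg,p);plan(p[0],p[1],120,86.2)
d=grab("scene");np.savez("s2.npz",**d);cv2.imwrite("pics/s2.png",cv2.resize(d["color"][100:320,90:350,::-1],None,fx=2.4,fy=2.4))
E
```

```text
[ 0.44512033  0.36731374 -0.25160773] [0.09308795 0.0159061  0.01540946] 28.798205857187614 59.32205379009247
-255 [406.56062559   2.0998446 ]
at [ 479.9 -220.1  188.2] ydir 45.3 tilt 0.09 t 5.0
 turn az total -6.81 rows(6deg); shift rows x 1.758 y 4.338 z 1.364; now-axes x 4.166 y 2.130
-101 [560.2220517   -8.10633606]
at [ 479.9 -220.1  188.2] ydir 45.3 tilt 0.09 t 5.0
 turn az total -6.81 rows(6deg); shift rows x -1.322 y 4.338 z 1.364; now-axes x 1.837 y 4.146
```

View pics/s2.png

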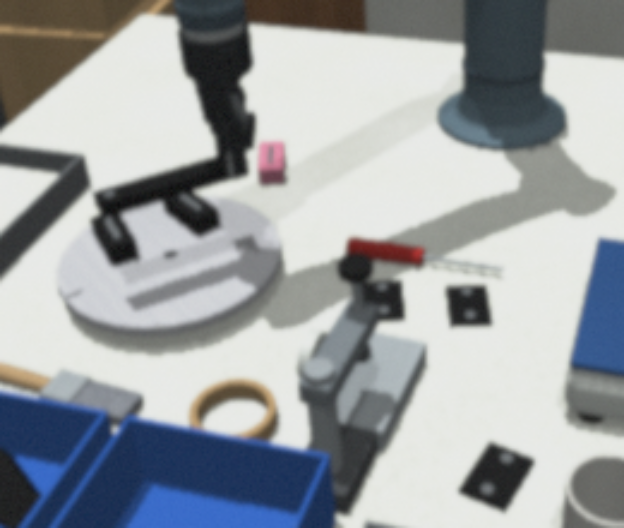

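>>> move_arm(
  rows=[
    [0,0,0,0,0,-0.97,-1],
    [0,0,0,0,0,-0.97,-1],
    [0,0,0,0,0,-0.97,-1],
    [0,0,0,0,0,-0.97,-1],
    [0,0,0,0,0,-0.97,-1],
    [0,0,0,0,0,-0.98,-1],
    [0,0,0,0,0,-0.98,-1],
    [0.36,0.87,0,0,0,0,-1],
    [0.35,0.87,0,0,0,0,-1],
    [0.35,0.87,0,0,0,0,-1],
    [0.35,0.87,0,0,0,0,-1],
    [0.35,0.86,0,0,0,0,-1],
  ],
)

```text
time: 6.5
tcp_pos: [406.1, 3.2, 187.2]
tcp_rot: [0.033, 0.999, 0.0, -0.0]
force: [1.1, 1.5, -0.6]
finger_gap: 28.3
grasp_force: 59.5
```

>>> move_arm(
  rows=[
    [0,0,0.5,0,0,0,-1],
    [0,0,0.8,0,0,0,-1],
    [0,0,0.7,0,0,0,-1],
    [0,0,0.4,0,0,0,-1],
    [0,0,0,0,0,0,-1],
    [0,0,0,0,0,0,-1],
  ],
)

```text
time: 7.25
tcp_pos: [407.8, 1.8, 67.9]
tcp_rot: [0.033, 0.999, 0.0, 0.001]
force: [0.9, -0.7, -0.7]
finger_gap: 28.5
grasp_force: 59.5
```

```bash
python3 - <<'E'
from h import *
g=np.array([661,-14.8]);a=np.radians(-3.8);ex=np.array([np.cos(a),np.sin(a)])
for xg in(-255,-101): p=g+ex*xg;print(xg,p);plan(p[0],p[1],64,86.2)
d=grab("wrist");np.savez("w3.npz",**d);cv2.imwrite("pics/w3.png",d["color"][:,:,::-1])
d=grab("scene");cv2.imwrite("pics/s3.png",cv2.resize(d["color"][100:320,150:330,::-1],None,fx=2.7,fy=2.7))
d=grab("top");np.savez("t3.npz",**d);C=cloud(d)
k=(abs(C[:,:,2]-58)<9)&(d["color"].max(2)<75)&(C[:,:,0]>380)&(C[:,:,0]<620)&(abs(C[:,:,1])<60)
v,u=np.nonzero(k);p=C[k];print(len(p))
if len(p):print(rect(p),np.median(p[:,2]))
for lo,hi in((440,480),(480,520),(520,560)):
  q=p[(p[:,0]>lo)&(p[:,0]<hi)];print(lo,len(q),q[:,1:].mean(0) if len(q) else 0)
E
```

```text
-255 [406.56062559   2.0998446 ]
at [407.8   1.8  67.9] ydir 86.2 tilt 0.06 t 7.2
 turn az total -0.00 rows(6deg); shift rows x 0.024 y 0.005 z 0.079; now-axes x 0.024 y 0.005
-101 [560.2220517   -8.10633606]
at [407.8   1.8  67.9] ydir 86.2 tilt 0.06 t 7.2
 turn az total -0.00 rows(6deg); shift rows x -3.056 y 0.005 z 0.079; now-axes x -3.056 y 0.007
143
(array([535.3,  -6. ]), array([51.6, 28.5]), -4.8) 59.973521243620326
440 0 0
480 33 [-5.24386778 59.99950132]
520 107 [-6.39854111 60.23558522]
```

View pics/s3.png

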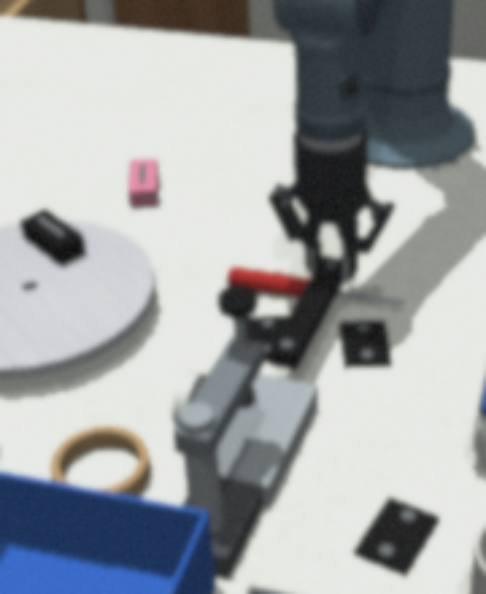

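The scene crop shows the bar held level at (300,310), pointing at the anvil. Its top is measured at z = 60, and the way under the foot is clear.

>>> move_arm(
  rows=[
    [-0.5,0,0,0,0,0,-1],
    [-0.7,0,0,0,0,0,-1],
    [-0.7,0,0,0,0,0,-1],
    [-0.7,0,0,0,0,0,-1],
    [-0.46,0,0,0,0,0,-1],
    [0,0,0.08,0,0,0,-1],
    [0,0,0.05,0,0,0,-1],
    [0,0,0.03,0,0,0,-1],
    [0,0,0.02,0,0,0,-1],
    [0,0,0,0,0,0,-1],
    [0,0,0,0,0,0,-1],
  ],
)

```text
time: 8.78
tcp_pos: [559.8, -8.4, 58.4]
tcp_rot: [0.033, 0.999, 0.0, 0.0]
force: [-0.5, 0.1, -0.4]
finger_gap: 28.6
grasp_force: 59.6
```

```bash
python3 - <<'E'
from h import *
plan(560.2,-8.1,58,86.2);s=sense();print(s["force"],s["torque"])
E
```

```text
at [559.8  -8.4  58.4] ydir 86.2 tilt 0.01 t 8.8
 turn az total -0.00 rows(6deg); shift rows x -0.007 y 0.006 z 0.008; now-axes x -0.007 y 0.006
[-0.51380401  0.08988846 -0.41616756] [ 0.05801649  0.02447152 -0.0362277 ]
```

>>> move_arm(
  rows=[
    [0,0,0.01,0,0,0,-1],
    [0,0,0.01,0,0,0,-1],
    [0,0,0,0,0,0,-1],
  ],
)

```text
time: 9.15
tcp_pos: [560.0, -8.4, 57.5]
tcp_rot: [0.033, 0.999, 0.0, -0.0]
force: [-1.4, 0.8, 1.9]
finger_gap: 28.7
grasp_force: 59.9
```

>>> move_arm(
  rows=[
    [0,0,0.01,0,0,0,-1],
    [0,0,0,0,0,0,-1],
  ],
)

```text
time: 9.4
tcp_pos: [560.0, -8.4, 57.5]
tcp_rot: [0.033, 0.999, 0.0, -0.0]
force: [-2.0, 0.7, 5.6]
finger_gap: 28.9
grasp_force: 60.4
```

>>> move_arm(
  rows=[
    [0,0,0,0,0,0,-0.05],
    [0,0,0,0,0,0,-0.05],
    [0,0,-0.1,0,0,0,-0.05],
    [0,0,-0.7,0,0,0,-0.05],
    [0,0,-0.9,0,0,0,-0.05],
    [0,0,-0.9,0,0,0,-0.05],
    [0,0,-0.9,0,0,0,-1],
    [0,0,-0.6,0,0,0,-1],
    [0,0,0,0,0,0,-1],
    [0,0,0,0,0,0,-1],
  ],
)

```text
time: 10.65
tcp_pos: [559.1, -8.3, 260.9]
tcp_rot: [0.033, 0.999, 0.0, -0.001]
force: [1.1, 0.1, -0.7]
finger_gap: 0.3
grasp_force: 0.0
```

```bash
python3 - <<'E'
from h import *
plan(661,-14.5,235,86.2)
d=grab("wrist");np.savez("w4.npz",**d);cv2.imwrite("pics/w4.png",d["color"][:,:,::-1])
C=cloud(d);P=d["pose"]
k=(C[:,:,2]>185)&(C[:,:,2]<215)&(abs(C[:,:,0]-661)<40)&(abs(C[:,:,1]+14)<40)
print("cap",k.sum(),rect(C[k]),np.median(C[k][:,2]))
m=(d["color"].max(2)<70)&(abs(C[:,:,2]-50)<6)&(C[:,:,0]>500);print("bar",m.sum(),rect(C[m]))
E
```

```text
at [559.1  -8.3 260.9] ydir 86.2 tilt 0.09 t 10.7
 turn az total -0.00 rows(6deg); shift rows x -2.041 y 0.012 z 0.517; now-axes x -2.042 y 0.012
cap 296 (array([653.7, -16.1]), array([18.2, 10.1]), 1.9) 202.2305047962572
bar 3620 (array([693.4, -84.2]), array([708.1, 314.8]), -82.6)
```

View pics/w4.png

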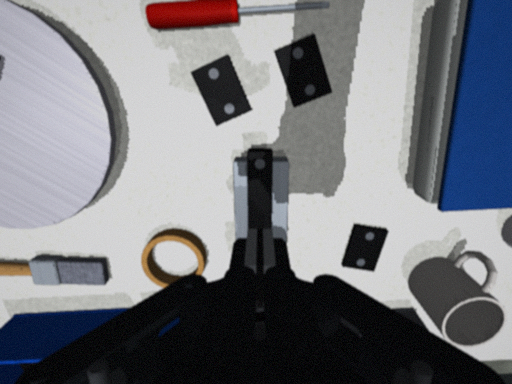

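The wrist view shows the bar lying centred along the anvil at (260,190). The fingers are shut.

>>> move_arm(
  rows=[
    [-0.7,0,0,0,0,0,-1],
    [-0.7,0,0,0,0,0,-1],
    [-0.64,0.01,0,0,0,0,-1],
    [0,0,0.4,0,0,0,-1],
    [0,0,0.2,0,0,0,-1],
    [0,0,0.1,0,0,0,-1],
    [0,0,0,0,0,0,-1],
    [0,0,0,0,0,0,-1],
  ],
)

```text
time: 11.7
tcp_pos: [661.8, -14.7, 227.6]
tcp_rot: [0.033, 0.999, 0.0, 0.001]
force: [0.3, 0.0, 0.8]
finger_gap: -0.1
grasp_force: 0.0
```

>>> move_arm(
  rows=[
    [0,0,0.1,0,0,0,-1],
    [0,0,0.1,0,0,0,-1],
    [0,0,0.1,0,0,0,-1],
    [0,0,0.1,0,0,0,-1],
    [0,0,0.1,0,0,0,-1],
    [0,0,0,0,0,0,-1],
  ],
)

```text
time: 12.45
tcp_pos: [661.9, -14.7, 201.5]
tcp_rot: [0.033, 0.999, -0.0, 0.0]
force: [1.3, 0.3, 3.6]
finger_gap: 0.2
grasp_force: 1.4
```

>>> move_arm(
  rows=[
    [0,0,0.08,0,0,0,-1],
    [0,0,0.06,0,0,0,-1],
    [0,0,0.03,0,0,0,-1],
    [0,0,0.02,0,0,0,-1],
    [0,0,0,0,0,0,-1],
  ],
)

```text
time: 13.08
tcp_pos: [661.9, -14.7, 192.4]
tcp_rot: [0.033, 0.999, 0.0, 0.0]
force: [2.5, -0.0, 3.8]
finger_gap: -0.0
grasp_force: 1.7
```

>>> move_arm(
  rows=[
    [0,0,0.01,0,0,0,-1],
    [0,0,0.01,0,0,0,-1],
    [0,0,0,0,0,0,-1],
    [0,0,0,0,0,0,-1],
  ],
)

```text
time: 13.58
tcp_pos: [661.9, -14.7, 192.2]
tcp_rot: [0.033, 0.999, 0.0, 0.0]
force: [0.8, 0.1, 7.2]
finger_gap: -0.2
grasp_force: 3.2
```

>>> move_arm(
  rows=[
    [0,0,0.01,0,0,0,-1],
    [0,0,0,0,0,0,-1],
    [0,0,0,0,0,0,-1],
    [0,0,0,0,0,0,-1],
  ],
)

```text
time: 14.08
tcp_pos: [661.9, -14.7, 192.2]
tcp_rot: [0.033, 0.999, 0.0, 0.0]
force: [-0.3, 0.5, 8.4]
finger_gap: 0.0
grasp_force: 4.1
```

>>> move_arm(
  rows=[
    [0,0,-0.1,0,0,0,-1],
    [0,0,-0.3,0,0,0,-1],
    [0,0,-0.5,0,0,0,-1],
    [0,0,-0.5,0,0,0,-1],
    [0.7,0,0,0,0,0,-1],
    [0.7,0,0,0,0,0,-0.05],
    [0.63,0,0,0,0,0,-0.05],
    [0,0,0,0,0,0,-0.05],
    [0,0,0,0,0,0,-0.05],
  ],
)

```text
time: 15.2
tcp_pos: [560.1, -7.8, 260.6]
tcp_rot: [0.033, 0.999, 0.0, -0.0]
force: [0.3, 0.1, 0.3]
finger_gap: 40.4
grasp_force: 0.0
```

```bash
python3 - <<'E'
from h import *
plan(560.0,-8.1,59,86.2)
d=grab("scene");np.savez("s5.npz",**d);cv2.imwrite("pics/s5.png",cv2.resize(d["color"][100:340,90:330,::-1],None,fx=2.5,fy=2.5))
E
```

```text
at [560.1  -7.8 260.6] ydir 86.2 tilt 0.06 t 15.2
 turn az total -0.00 rows(6deg); shift rows x 0.002 y -0.006 z 4.033; now-axes x -0.002 y -0.006
```

View pics/s5.png

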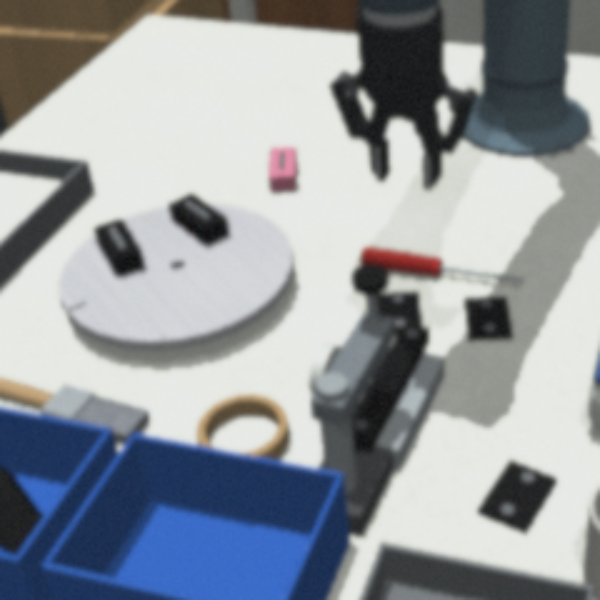

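The scene view shows the gauge cap sprung back up at (370,278) and the bar still flat on the anvil at (395,385). Next I regrasp the bar.

>>> move_arm(
  rows=[
    [0,0,0.9,0,0,0,-0.05],
    [0,0,0.9,0,0,0,-0.05],
    [0,0,0.9,0,0,0,-0.05],
    [0,0,0.9,0,0,0,-0.05],
    [0,0,0.4,0,0,0,-0.05],
    [0,0,0.03,0,0,0,-0.05],
    [0,0,0,0,0,0,-1],
    [0,0,0,0,0,0,-1],
    [0,0,0,0,0,0,-1],
    [0,0,0,0,0,0,-1],
  ],
)

```text
time: 16.5
tcp_pos: [561.2, -7.7, 60.3]
tcp_rot: [0.033, 0.999, 0.0, 0.001]
force: [-0.3, -0.0, 4.2]
finger_gap: 28.4
grasp_force: 62.8
```

>>> move_arm(
  rows=[
    [0,0,-0.2,0,0,0,-1],
    [0.3,0,0,0,0,0,-1],
    [0.7,0,0,0,0,0,-1],
    [0.7,0,0,0,0,0,-1],
    [0.7,0,0,0,0,0,-1],
    [0.5,0,-0.3,0,0,0,-1],
    [0,0,-0.8,0,0,0,-1],
    [0,0,-0.8,0,0,0,-1],
    [0,0,-0.6,0,0,0,-1],
  ],
)

```text
time: 17.62
tcp_pos: [414.5, 1.7, 195.1]
tcp_rot: [0.033, 0.999, 0.001, -0.0]
force: [-0.0, 0.2, -0.5]
finger_gap: 28.3
grasp_force: 62.3
```

>>> move_arm(
  rows=[
    [0,0,0,0,0,1,-1],
    [0,0,0,0,0,1,-1],
    [0,0,0,0,0,1,-1],
    [0,0,0,0,0,1,-1],
    [0,0,0,0,0,1,-1],
    [0,0,0,0,0,1,-1],
    [0,0,0,0,0,1,-1],
    [0,0,0,0,0,1,-1],
    [0,0,0,0,0,1,-1],
    [0,0,0,0,0,1,-1],
    [0,0,0,0,0,1,-1],
    [0,0,0,0,0,1,-1],
  ],
)

```text
time: 19.12
tcp_pos: [414.0, 1.6, 193.5]
tcp_rot: [0.616, 0.788, -0.0, -0.001]
force: [-0.2, -0.4, -1.0]
finger_gap: 28.0
grasp_force: 62.2
```

>>> move_arm(
  rows=[
    [0,0,0,0,0,0.8,-1],
    [0,0,0,0,0,0.8,-1],
    [0,0,0,0,0,0.77,-1],
    [0,0,0,0,0,0,-1],
  ],
)

```text
time: 19.62
tcp_pos: [414.3, 1.6, 193.6]
tcp_rot: [0.707, 0.707, -0.0, -0.001]
force: [0.0, -0.0, -0.9]
finger_gap: 28.7
grasp_force: 62.2
```

```bash
python3 - <<'E'
from h import *
plan(590.5,388,130,0);s=sense();print(s["joint_positions"].round(2),s["finger_gap"])
E
```

```text
at [414.3   1.6 193.6] ydir 0.0 tilt 0.09 t 19.6
 turn az total 0.00 rows(6deg); shift rows x 7.728 y 3.524 z 1.272; now-axes x 7.727 y 3.526
[-0.79 -0.02  0.69  2.22  0.02  0.94 -0.11] 28.682279252262223
```

>>> move_arm(
  rows=[
    [0.4,0.18,0,0,0,0,-1],
    [0.9,0.41,0,0,0,0,-1],
    [0.9,0.41,0,0,0,0,-1],
    [0.9,0.41,0,0,0,0,-1],
    [0.9,0.41,0,0,0,0,-1],
    [0.9,0.41,0,0,0,0,-1],
    [0.9,0.41,0,0,0,0,-1],
    [0.9,0.41,0,0,0,0,-1],
    [0.7,0.32,0.4,0,0,0,-1],
    [0.33,0.16,0.5,0,0,0,-1],
    [0,0,0.37,0,0,0,-1],
    [0,0,0,0,0,0,-1],
  ],
)

```text
time: 21.12
tcp_pos: [590.3, 386.7, 127.6]
tcp_rot: [0.707, 0.707, -0.003, -0.0]
force: [0.4, 0.3, -2.0]
finger_gap: 28.5
grasp_force: 62.2
```

```bash
python3 - <<'E'
from h import *
plan(590.5,388,115.5,0)
E
```

```text
at [590.3 386.7 127.6] ydir -0.0 tilt 0.37 t 21.1
 turn az total -0.00 rows(6deg); shift rows x 0.026 y 0.004 z 0.242; now-axes x 0.027 y 0.006
```

>>> move_arm(
  rows=[
    [0.02,0,0.1,0,0,0,-1],
    [0,0,0.06,0,0,0,-1],
    [0,0,0.04,0,0,0,-1],
    [0,0,0.02,0,0,0,-1],
    [0,0,0.01,0,0,0,-1],
    [0,0,0,0,0,0,-1],
    [0,0,0,0,0,0,-1],
  ],
)

```text
time: 22.0
tcp_pos: [592.6, 389.1, 119.4]
tcp_rot: [0.707, 0.707, 0.0, 0.0]
force: [0.9, 0.3, -1.0]
finger_gap: 28.6
grasp_force: 62.2
```

>>> move_arm(
  rows=[
    [0,0,0.01,0,0,0,-1],
    [0,0,0.01,0,0,0,-1],
    [0,0,0,0,0,0,-1],
  ],
)

```text
time: 22.38
tcp_pos: [592.4, 389.0, 118.1]
tcp_rot: [0.707, 0.707, -0.0, -0.0]
force: [-0.0, 0.0, -0.4]
finger_gap: 28.3
grasp_force: 62.2
```

>>> move_arm(
  rows=[
    [0,-0.04,0.02,0,0,0,-1],
    [0,0,0.02,0,0,0,-1],
    [0,0,0.01,0,0,0,-1],
    [0,0,0,0,0,0,-1],
  ],
)

```text
time: 22.88
tcp_pos: [590.5, 389.1, 115.8]
tcp_rot: [0.707, 0.707, -0.0, -0.0]
force: [-1.1, -0.3, -1.2]
finger_gap: 28.4
grasp_force: 62.2
```

>>> move_arm(
  rows=[
    [0,0,0.01,0,0,0,-1],
    [0,0,0,0,0,0,-1],
  ],
)

```text
time: 23.12
tcp_pos: [590.6, 389.2, 115.4]
tcp_rot: [0.707, 0.707, 0.0, 0.0]
force: [-0.2, 0.1, 0.2]
finger_gap: 28.3
grasp_force: 62.5
```

>>> move_arm(
  rows=[
    [0,0,0.01,0,0,0,-1],
    [0,0,0.01,0,0,0,-1],
    [0,0,0,0,0,0,-1],
    [0,0,0,0,0,0,-0.2],
    [0,0,0,0,0,0,-0.1],
    [0,0,0,0,0,0,-0.1],
    [0,0,-0.2,0,0,0,-0.1],
    [0,0,-0.7,0,0,0,-0.1],
    [0,0,-0.9,0,0,0,0.5],
    [0,0,-0.5,0,0,0,0.5],
  ],
)

```text
time: 24.38
tcp_pos: [592.1, 389.5, 233.4]
tcp_rot: [0.707, 0.707, 0.003, 0.001]
force: [0.2, -0.2, -0.8]
finger_gap: 64.1
grasp_force: 0.0
```

```bash
python3 - <<'E'
from h import *
d=grab("top");np.savez("t6.npz",**d);c=d["color"].astype(int)
m=c.max(2)<75
S={"b1":(613,313,68),"b2":(577,350,68),"pA":(358,193,8),"pB":(386,314,8),"pC":(437,311,8)}
for k,(u,v,z) in S.items(): print(k,blob(d,m,(u*.64,v*.64),z))
cv2.imwrite("pics/t6.png",cv2.resize(d["color"][100:260,90:430,::-1],None,fx=2.3,fy=2.3))
plan(418.8,-314.7,140,58.8-90)
plan(494,-379.5,140,45.5-90)
E
```

```text
b1 ((array([ 493.3, -379.5]), array([78.4, 40.7]), 45.2), 303, np.float64(66.2))
b2 ((array([ 418.3, -314.3]), array([80.2, 37.7]), 58.3), 285, np.float64(66.6))
pA ((array([707.3, 135.1]), array([67.1, 47. ]), -13.8), 265, np.float64(8.0))
pB ((array([461. ,  50.9]), array([65.8, 45.4]), 17.7), 275, np.float64(7.5))
pC ((array([476.2, -48.6]), array([66.3, 46.2]), 18.7), 282, np.float64(7.6))
at [593.5 390.4 236.9] ydir -0.1 tilt 0.60 t 24.4
 turn az total 5.19 rows(6deg); shift rows x -13.872 y 4.316 z 1.938; now-axes x -14.117 y -3.496
at [593.5 390.4 236.9] ydir -0.1 tilt 0.60 t 24.4
 turn az total 7.41 rows(6deg); shift rows x -12.377 y 9.373 z 1.938; now-axes x -15.411 y -1.991
```

View pics/t6.png

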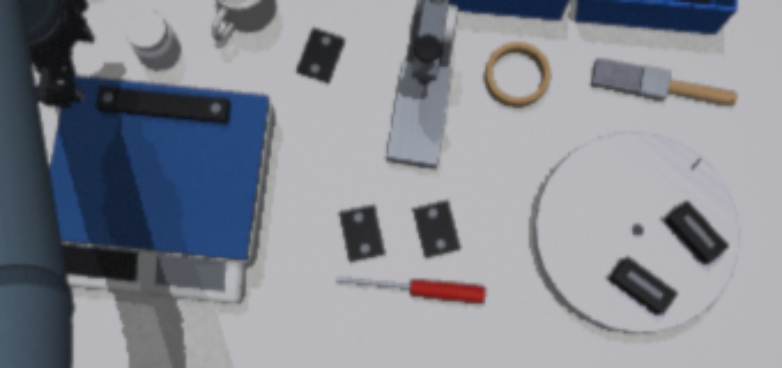

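The top crop shows the bar on the pan at (163,105), lying flat. The blocks at (696,232) and (643,286) and all three plates have not moved. Next is block b2.

>>> move_arm(
  rows=[
    [0,0,0,0,0,1,0.5],
    [0,0,0,0,0,1,0.5],
    [0,0,0,0,0,1,0.5],
    [0,0,0,0,0,1,0.5],
    [0,0,0,0,0,1,0.5],
    [0,0,0,0,0,0.2,0.5],
    [-0.7,0.22,0,0,0,0,0.5],
    [-1,0.31,0,0,0,0,0.5],
    [-1,0.31,0,0,0,0,0.5],
    [-1,0.31,0,0,0,0,0.5],
    [-1,0.31,0,0,0,0,0.5],
    [-1,0.31,0,0,0,0,0.5],
  ],
)

```text
time: 25.92
tcp_pos: [517.9, 97.7, 229.5]
tcp_rot: [0.871, 0.491, 0.0, -0.0]
force: [1.3, -0.6, -0.0]
finger_gap: 64.2
grasp_force: 0.0
```

>>> move_arm(
  rows=[
    [-1,0.31,0,0,0,0,0.5],
    [-1,0.31,0,0,0,0,0.5],
    [-1,0.31,0,0,0,0,0.5],
    [-1,0.31,0,0,0,0,0.5],
    [-1,0.31,0,0,0,0,0.5],
    [-1,0.31,0.3,0,0,0,0.5],
    [-1,0.31,0.4,0,0,0,0.5],
    [-0.7,0.22,0.5,0,0,0,0.5],
    [0,0,0,0,0,0,0.5],
    [0,0,0,0,0,0,0.5],
  ],
)

```text
time: 27.18
tcp_pos: [421.1, -291.3, 169.4]
tcp_rot: [0.871, 0.491, 0.0, -0.0]
force: [-0.1, -0.3, 0.4]
finger_gap: 64.1
grasp_force: 0.0
```

```bash
python3 - <<'E'
from h import *
d=grab("wrist");np.savez("w7.npz",**d);cv2.imwrite("pics/w7.png",d["color"][:,:,::-1])
C=cloud(d);b=(abs(C[:,:,2]-67)<6)&(C[:,:,0]<560)&(C[:,:,1]<-250)&(d["color"].max(2)<110)
n,l,st,ce=cv2.connectedComponentsWithStats(b.astype(np.uint8))
for i in range(1,n):
    if st[i,4]>300: print(st[i,4],rect(C[l==i]),ce[i].round())
plan(420,-315.5,74,-31.2)
E
```

```text
3589 (array([ 420.9, -318.9]), array([79.9, 35.2]), 58.4) [276. 216.]
3450 (array([ 496.8, -384.8]), array([79.3, 36.6]), 44.9) [392. 233.]
at [ 421.8 -290.7  169.7] ydir -31.1 tilt 0.07 t 27.2
 turn az total 0.01 rows(6deg); shift rows x -0.443 y 0.227 z 1.914; now-axes x -0.446 y 0.225
```

View pics/w7.png

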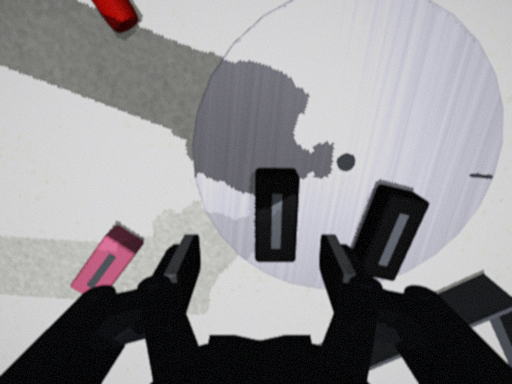

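The wrist view shows b2 upright at (276,215) between the fingers, with b1 at (392,232) clear of the right finger.

>>> move_arm(
  rows=[
    [-0.24,0.14,0.2,0,0,0,0.2],
    [-0.24,0.13,0.4,0,0,0,0.2],
    [0,0,0.6,0,0,0,0.2],
    [0,0,0.5,0,0,0,0.2],
    [0,0,0.3,0,0,0,0.2],
    [0,0,0,0,0,0,0.2],
    [0,0,0,0,0,0,-1],
    [0,0,0,0,0,0,-1],
    [0,0,0,0,0,0,-1],
    [0,0,0,0,0,0,-1],
  ],
)

```text
time: 28.48
tcp_pos: [421.0, -319.8, 70.5]
tcp_rot: [0.871, 0.491, 0.001, 0.001]
force: [-0.0, 0.4, 6.6]
finger_gap: 35.0
grasp_force: 60.5
```

>>> move_arm(
  rows=[
    [0,0,-0.2,0,0,0,-1],
    [0,0,-0.6,0,0,0,-1],
    [0,0,-0.9,0,0,0,-1],
    [0,0,-0.6,0,0,0,-1],
  ],
)

```text
time: 28.98
tcp_pos: [419.7, -319.6, 186.0]
tcp_rot: [0.872, 0.49, 0.0, 0.0]
force: [0.6, 0.5, -1.0]
finger_gap: 34.9
grasp_force: 60.0
```

```bash
python3 - <<'E'
from h import *
d=dict(np.load("t6.npz"));c=d["color"].astype(int);C=cloud(d)
blue=(c[:,:,2]>c[:,:,0]*2)&(c[:,:,2]>40)&(abs(C[:,:,2]-85)<8);print("pan",rect(C[blue]))
bb=(abs(C[:,:,2]-105)<6)&(c.max(2)<80)&(C[:,:,0]>560)&(C[:,:,1]>200)&(C[:,:,1]<420);print("bar",rect(C[bb]))
# b at pan +18, y -50
plan(510.5+18,322-50,150,0)
E
```

```text
pan (array([713.5,  30.9]), array([998.3, 344.7]), -57.2)
bar (array([589.6, 319.4]), array([170.4,  30.9]), 88.7)
at [ 419.7 -319.6  186. ] ydir -31.3 tilt 0.05 t 29.0
 turn az total -5.22 rows(6deg); shift rows x 11.831 y 2.176 z 0.720; now-axes x 11.240 y -4.287
```

>>> move_arm(
  rows=[
    [0,0,0,0,0,-1,-1],
    [0,0,0,0,0,-1,-1],
    [0,0,0,0,0,-1,-1],
    [0,0,0,0,0,-1,-1],
    [0,0,0,0,0,-1,-1],
    [0,0,0,0,0,-0.22,-1],
    [0.6,0.11,0,0,0,0,-1],
    [1,0.18,0,0,0,0,-1],
    [1,0.18,0,0,0,0,-1],
    [1,0.18,0,0,0,0,-1],
    [1,0.18,0,0,0,0,-1],
    [1,0.18,0,0,0,0,-1],
  ],
)

```text
time: 30.48
tcp_pos: [469.9, -37.6, 184.4]
tcp_rot: [0.707, 0.707, 0.0, 0.0]
force: [0.4, 0.6, -1.0]
finger_gap: 35.0
grasp_force: 60.0
```

>>> move_arm(
  rows=[
    [1,0.18,0,0,0,0,-1],
    [1,0.18,0,0,0,0,-1],
    [1,0.18,0,0,0,0,-1],
    [1,0.19,0,0,0,0,-1],
    [1,0.19,0,0,0,0,-1],
    [0.83,0.14,0,0,0,0,-1],
    [0.4,0.08,0.2,0,0,0,-1],
    [0,0,0.5,0,0,0,-1],
    [0,0,0.4,0,0,0,-1],
    [0,0,0.1,0,0,0,-1],
    [0,0,0,0,0,0,-1],
  ],
)

```text
time: 31.85
tcp_pos: [526.7, 271.3, 123.9]
tcp_rot: [0.707, 0.707, -0.001, 0.0]
force: [-0.3, 0.4, -1.3]
finger_gap: 34.7
grasp_force: 60.0
```

```bash
python3 - <<'E'
from h import *
plan(510.5+18,322-50,115.5,0)
E
```

```text
at [526.7 271.3 123.9] ydir -0.0 tilt 0.07 t 31.9
 turn az total -0.00 rows(6deg); shift rows x 0.015 y 0.037 z 0.168; now-axes x 0.015 y 0.037
```

>>> move_arm(
  rows=[
    [0,0,0.06,0,0,0,-1],
    [0,0,0.04,0,0,0,-1],
    [0,0,0.02,0,0,0,-1],
    [0,0,0.02,0,0,0,-1],
    [0,0,0.01,0,0,0,-1],
    [0,0,0,0,0,0,-1],
    [0,0,0,0,0,0,-1],
  ],
)

```text
time: 32.72
tcp_pos: [526.7, 272.5, 116.8]
tcp_rot: [0.707, 0.708, 0.0, 0.0]
force: [0.0, 0.2, -0.8]
finger_gap: 35.1
grasp_force: 60.0
```

>>> move_arm(
  rows=[
    [0,0,0.01,0,0,0,-1],
    [0,0,0.01,0,0,0,-1],
    [0,0,0,0,0,0,-1],
  ],
)

```text
time: 33.1
tcp_pos: [526.5, 272.5, 115.7]
tcp_rot: [0.707, 0.708, -0.0, -0.0]
force: [0.2, -0.5, -1.1]
finger_gap: 34.8
grasp_force: 60.0
```

>>> move_arm(
  rows=[
    [0,0,0.01,0,0,0,-1],
    [0,0,0.01,0,0,0,-1],
    [0,0,0.01,0,0,0,-1],
    [0,0,0,0,0,0,-1],
  ],
)

```text
time: 33.6
tcp_pos: [526.7, 272.5, 115.5]
tcp_rot: [0.707, 0.708, -0.0, -0.0]
force: [-3.3, -0.9, 6.6]
finger_gap: 34.6
grasp_force: 61.2
```

>>> move_arm(
  rows=[
    [0,0,0,0,0,0,-0.02],
    [0,0,0,0,0,0,0.04],
    [0,0,0,0,0,0,0.04],
    [0,0,-0.2,0,0,0,0.04],
    [0,0,-0.7,0,0,0,0.04],
    [0,0,-0.9,0,0,0,0.2],
    [0,0,-0.2,0,0,0,0.2],
  ],
)

```text
time: 34.48
tcp_pos: [529.2, 273.3, 218.7]
tcp_rot: [0.707, 0.707, 0.004, 0.001]
force: [0.4, 0.8, -0.8]
finger_gap: 51.4
grasp_force: 0.0
```

```bash
python3 - <<'E'
from h import *
d=grab("top");np.savez("t8.npz",**d);c=d["color"].astype(int)
m=c.max(2)<75
S={"b1":(613,313,68),"pA":(358,193,8),"pB":(386,314,8),"pC":(437,311,8)}
for k,(u,v,z) in S.items(): print(k,blob(d,m,(u*.64,v*.64),z))
plan(496.8,-384.6,150,-45)
E
```

```text
b1 ((array([ 493.7, -379.7]), array([77.8, 39.2]), 48.2), 304, np.float64(66.9))
pA ((array([707.3, 135.1]), array([67.1, 47. ]), -13.8), 269, np.float64(7.6))
pB ((array([460.9,  50.9]), array([65.6, 45.6]), 17.3), 279, np.float64(7.9))
pC ((array([476.8, -48.9]), array([66.4, 47.1]), 19.7), 286, np.float64(7.6))
at [528.7 273.3 218.3] ydir 0.1 tilt 0.39 t 34.5
 turn az total 7.51 rows(6deg); shift rows x -9.756 y 8.853 z 1.366; now-axes x -13.164 y -0.659
```

>>> move_arm(
  rows=[
    [0,0,0,0,0,0.94,0.2],
    [0,0,0,0,0,0.94,0.2],
    [0,0,0,0,0,0.94,0.2],
    [0,0,0,0,0,0.94,0.2],
    [0,0,0,0,0,0.94,0.2],
    [0,0,0,0,0,0.94,0.2],
    [0,0,0,0,0,0.94,0.2],
    [0,0,0,0,0,0.93,0.2],
    [-0.5,0.45,0,0,0,0,0.2],
    [-0.8,0.73,0,0,0,0,0.2],
    [-0.8,0.73,0,0,0,0,0.2],
    [-0.8,0.73,0,0,0,0,0.2],
  ],
)

```text
time: 36.02
tcp_pos: [516.4, 74.9, 213.3]
tcp_rot: [0.924, 0.383, -0.001, 0.0]
force: [0.2, -0.7, 0.2]
finger_gap: 51.4
grasp_force: 0.0
```

>>> move_arm(
  rows=[
    [-0.8,0.73,0,0,0,0,0.2],
    [-0.8,0.73,0,0,0,0,0.2],
    [-0.8,0.73,0,0,0,0,0.2],
    [-0.8,0.73,0,0,0,0,0.2],
    [-0.8,0.73,0,0,0,0,0.2],
    [-0.8,0.73,0.3,0,0,0,0.2],
    [-0.8,0.73,0.4,0,0,0,0.2],
    [-0.5,0.4,0.4,0,0,0,0.2],
    [0,0,0,0,0,0,0.2],
    [0,0,0,0,0,0,0.2],
  ],
)

```text
time: 37.28
tcp_pos: [496.7, -332.8, 158.5]
tcp_rot: [0.924, 0.383, -0.0, -0.001]
force: [0.6, 0.1, -0.0]
finger_gap: 51.3
grasp_force: 0.0
```

```bash
python3 - <<'E'
from h import *
d=grab("wrist");np.savez("w9.npz",**d);cv2.imwrite("pics/w9.png",d["color"][:,:,::-1])
C=cloud(d);b=(abs(C[:,:,2]-67)<6)&(C[:,:,0]<560)&(C[:,:,1]<-250)&(d["color"].max(2)<110)
n,l,st,ce=cv2.connectedComponentsWithStats(b.astype(np.uint8))
for i in range(1,n):
    if st[i,4]>300: print(st[i,4],rect(C[l==i]),ce[i].round())
plan(496.8,-384.6,68,-45)
E
```

```text
2889 (array([ 497.9, -385.2]), array([80.3, 35.4]), 46.1) [302. 230.]
at [ 497.4 -332.3  159. ] ydir -44.9 tilt 0.08 t 37.3
 turn az total 0.02 rows(6deg); shift rows x -0.748 y 0.732 z 1.819; now-axes x -0.751 y 0.732
```

>>> move_arm(
  rows=[
    [-0.37,0.38,0,0,0,-0.18,0.2],
    [-0.37,0.37,0.2,0,0,0,0.2],
    [0,0,0.6,0,0,0,0.2],
    [0,0,0.6,0,0,0,0.2],
    [0,0,0.36,0,0,0,0.2],
    [0,0,0,0,0,0,0.2],
    [0,0,0,0,0,0,-1],
    [0,0,0,0,0,0,-1],
    [0,0,0,0,0,0,-1],
    [0,0,0,0,0,0,-1],
  ],
)

```text
time: 38.58
tcp_pos: [498.5, -387.2, 72.7]
tcp_rot: [0.92, 0.391, 0.001, 0.001]
force: [0.3, 1.0, 5.7]
finger_gap: 34.9
grasp_force: 61.4
```

>>> move_arm(
  rows=[
    [0,0,-0.2,0,0,0,-1],
    [0,0,-0.6,0,0,0,-1],
    [0,0,-0.9,0,0,0,-1],
    [0,0,-0.6,0,0,0,-1],
  ],
)

```text
time: 39.08
tcp_pos: [497.5, -387.1, 188.2]
tcp_rot: [0.92, 0.391, 0.0, 0.001]
force: [0.5, 0.8, -0.4]
finger_gap: 34.5
grasp_force: 60.6
```

```bash
python3 - <<'E'
from h import *
plan(510.5+17,322+53,125,0);s=sense()
d=dict(np.load("t8.npz"));C=cloud(d);c=d["color"].astype(int)
k=(abs(C[:,:,2]-112)<7)&(c.max(2)<80)&(abs(C[:,:,0]-525)<45)&(abs(C[:,:,1]-272)<60);print(k.sum(),rect(C[k]))
E
```

```text
at [ 497.5 -387.1  188.2] ydir -43.9 tilt 0.08 t 39.1
 turn az total -7.32 rows(6deg); shift rows x 15.241 y 0.600 z 1.263; now-axes x 11.392 y -10.145
238 (array([526.7, 262.4]), array([61.4, 36.3]), 89.7)
```

>>> move_arm(
  rows=[
    [0,0,0,0,0,-0.92,-1],
    [0,0,0,0,0,-0.92,-1],
    [0,0,0,0,0,-0.92,-1],
    [0,0,0,0,0,-0.92,-1],
    [0,0,0,0,0,-0.91,-1],
    [0,0,0,0,0,-0.91,-1],
    [0,0,0,0,0,-0.91,-1],
    [0,0,0,0,0,-0.91,-1],
    [0.6,0,0,0,0,0,-1],
    [1,0.04,0,0,0,0,-1],
    [1,0.04,0,0,0,0,-1],
    [1,0.04,0,0,0,0,-1],
  ],
)

```text
time: 40.58
tcp_pos: [502.9, -205.1, 186.1]
tcp_rot: [0.707, 0.707, -0.0, -0.0]
force: [0.6, 0.9, -1.8]
finger_gap: 34.6
grasp_force: 60.6
```

>>> move_arm(
  rows=[
    [1,0.04,0,0,0,0,-1],
    [1,0.04,0,0,0,0,-1],
    [1,0.04,0,0,0,0,-1],
    [1,0.04,0,0,0,0,-1],
    [1,0.04,0,0,0,0,-1],
    [1,0.04,0,0,0,0,-1],
    [1,0.04,0,0,0,0,-1],
    [1,0.05,0,0,0,0,-1],
    [1,0.05,0,0,0,0,-1],
    [1,0.05,0,0,0,0,-1],
    [1,0.05,0,0,0,0,-1],
    [0.6,0.05,0,0,0,0,-1],
  ],
)

```text
time: 42.08
tcp_pos: [528.5, 376.8, 185.8]
tcp_rot: [0.706, 0.708, -0.0, -0.0]
force: [-0.0, -0.2, -0.6]
finger_gap: 34.7
grasp_force: 60.6
```

>>> move_arm(
  rows=[
    [0.04,0,0.2,0,0,0,-1],
    [0,0,0.5,0,0,0,-1],
    [0,0,0.4,0,0,0,-1],
    [0,0,0.15,0,0,0,-1],
    [0,0,0,0,0,0,-1],
    [0,0,0,0,0,0,-1],
  ],
)

```text
time: 42.82
tcp_pos: [530.7, 375.6, 124.7]
tcp_rot: [0.707, 0.707, 0.001, 0.0]
force: [0.0, -0.0, -1.1]
finger_gap: 34.9
grasp_force: 60.6
```

```bash
python3 - <<'E'
from h import *
plan(510.5+17,322+53,117.7,0)
E
```

```text
at [530.7 375.6 124.7] ydir -0.0 tilt 0.10 t 42.8
 turn az total -0.00 rows(6deg); shift rows x -0.012 y -0.063 z 0.140; now-axes x -0.013 y -0.063
```

>>> move_arm(
  rows=[
    [0,-0.06,0.05,0,0,0,-1],
    [0,0,0.04,0,0,0,-1],
    [0,0,0.02,0,0,0,-1],
    [0,0,0.02,0,0,0,-1],
    [0,0,0.01,0,0,0,-1],
    [0,0,0,0,0,0,-1],
    [0,0,0,0,0,0,-1],
  ],
)

```text
time: 43.7
tcp_pos: [526.9, 375.6, 117.7]
tcp_rot: [0.707, 0.707, 0.0, -0.0]
force: [-2.1, -1.1, 5.7]
finger_gap: 34.7
grasp_force: 61.5
```

>>> move_arm(
  rows=[
    [0,0,0.01,0,0,0,-1],
    [0,0,0.01,0,0,0,-1],
    [0,0,0,0,0,0,-1],
  ],
)

```text
time: 44.08
tcp_pos: [526.9, 375.6, 117.7]
tcp_rot: [0.707, 0.707, -0.0, -0.0]
force: [-3.6, -1.6, 9.6]
finger_gap: 34.9
grasp_force: 62.0
```

>>> move_arm(
  rows=[
    [0,0,0,0,0,0,-0.02],
    [0,0,0,0,0,0,0.04],
    [0,0,0,0,0,0,0.04],
    [0,0,-0.2,0,0,0,0.04],
    [0,0,-0.7,0,0,-0.8,0.04],
    [0,0,-0.9,0,0,-0.9,0.5],
    [0,0,-0.4,0,0,-1,0.5],
    [0,0,0,0,0,-1,0.5],
    [0,0,0,0,0,-1,0.5],
    [0,0,0,0,0,-1,0.5],
    [0,0,0,0,0,-1,0.5],
    [0,0,0,0,0,-1,0.5],
  ],
)

```text
time: 45.58
tcp_pos: [527.2, 375.4, 226.5]
tcp_rot: [0.371, 0.928, 0.0, 0.0]
force: [0.2, 0.3, 0.4]
finger_gap: 64.2
grasp_force: 0.0
```

>>> move_arm(
  rows=[
    [0,0,0,0,0,-1,0.5],
    [0,0,0,0,0,-1,0.5],
    [0,0,0,0,0,-1,0.5],
    [0,0,0,0,0,-1,0.5],
    [0,0,0,0,0,-1,0.5],
    [0,0,0,0,0,0,0.5],
  ],
)

```text
time: 46.32
tcp_pos: [527.2, 375.4, 226.4]
tcp_rot: [0.121, 0.993, 0.0, 0.0]
force: [-0.5, -0.1, -0.2]
finger_gap: 64.1
grasp_force: 0.0
```

```bash
python3 - <<'E'
from h import *
plan(707.5,134,120,76);plan(707.5-90,134,120,76)
E
```

```text
at [527.2 375.4 226.4] ydir 76.1 tilt 0.05 t 46.3
 turn az total 0.02 rows(6deg); shift rows x -4.666 y -3.812 z 2.128; now-axes x -4.657 y -3.823
at [527.2 375.4 226.4] ydir 76.1 tilt 0.05 t 46.3
 turn az total 0.02 rows(6deg); shift rows x -2.920 y -4.247 z 2.128; now-axes x -2.909 y -4.255
```

>>> move_arm(
  rows=[
    [-0.6,-0.5,0,0,0,0,0.5],
    [-0.8,-0.65,0,0,0,0,0.5],
    [-0.8,-0.65,0,0,0,0,0.5],
    [-0.8,-0.65,0,0,0,0,0.5],
    [-0.8,-0.65,0.3,0,0,0,0.5],
    [-0.6,-0.5,0.6,0,0,0,0.5],
    [-0.26,-0.21,0.6,0,0,0,0.5],
    [0,0,0,0,0,0,0.5],
    [0,0,0,0,0,0,0.5],
  ],
)

```text
time: 47.45
tcp_pos: [707.9, 136.9, 151.9]
tcp_rot: [0.12, 0.993, 0.001, 0.0]
force: [0.2, 0.3, 0.2]
finger_gap: 64.0
grasp_force: 0.0
```

```bash
cat >> h.py <<'E'
def plate(d,near):
    C=cloud(d);b=(abs(C[:,:,2]-8)<7)&(d["color"].max(2)<70)&(np.hypot(C[:,:,0]-near[0],C[:,:,1]-near[1])<90)
    n,l,st,ce=cv2.connectedComponentsWithStats(b.astype(np.uint8))
    for i in range(1,n):
        if st[i,4]>300: v,u=np.nonzero(l==i);print("plate",st[i,4],rect(ray(d,np.c_[u,v],8)),ce[i].round())
E
python3 - <<'E'
from h import *
d=grab("wrist");np.savez("w10.npz",**d);cv2.imwrite("pics/w10.png",d["color"][:,:,::-1])
plate(d,(707,135));plan(707.5,134,32,76)
E
```

```text
plate 3337 (array([707.9, 134.3]), array([69.4, 48.8]), -14.1) [258. 177.]
at [708.3 137.5 152.7] ydir 76.3 tilt 0.18 t 47.5
 turn az total 0.05 rows(6deg); shift rows x -0.002 y -0.072 z 2.414; now-axes x 0.003 y -0.078
```

View pics/w10.png

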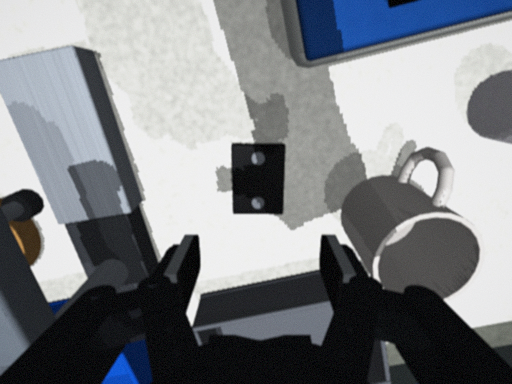

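The plate sits square between the fingers at (258,178). The mug at (410,240) and the gauge are clear of the way down.

>>> move_arm(
  rows=[
    [0,-0.07,0.6,0,0,0,0.5],
    [0,0,0.8,0,0,0,0.5],
    [0,0,0.6,0,0,0,0.5],
    [0,0,0.3,0,0,0,0.4],
    [0,0,0.1,0,0,0,0.4],
    [0,0,0.04,0,0,0,0.4],
    [0,0,0,0,0,0,0.4],
    [0,0,0,0,0,0,0.4],
  ],
)

```text
time: 48.5
tcp_pos: [707.8, 131.6, 30.0]
tcp_rot: [0.12, 0.993, 0.0, 0.001]
force: [0.2, -0.0, -0.7]
finger_gap: 59.7
grasp_force: 0.0
```

>>> move_arm(
  rows=[
    [0,0,0.03,0,0,0,0.4],
    [0,0,0.03,0,0,0,0.4],
    [0,0,0.03,0,0,0,0.4],
    [0,0,0,0,0,0,0.4],
    [0,0,0,0,0,0,0.4],
  ],
)

```text
time: 49.12
tcp_pos: [707.0, 131.6, 24.2]
tcp_rot: [0.12, 0.993, -0.0, -0.0]
force: [-0.5, -0.1, -0.3]
finger_gap: 59.5
grasp_force: 0.0
```

>>> move_arm(
  rows=[
    [0,0.05,0.02,0,0,0,0.4],
    [0,0,0.02,0,0,0,0.4],
    [0,0,0,0,0,0,0.4],
    [0,0,0,0,0,0,0.4],
  ],
)

```text
time: 49.62
tcp_pos: [707.6, 133.9, 22.3]
tcp_rot: [0.12, 0.993, -0.0, 0.0]
force: [0.4, -0.4, -0.7]
finger_gap: 59.6
grasp_force: 0.0
```

>>> move_arm(
  rows=[
    [0,0,0.02,0,0,0,0.35],
    [0,0,0,0,0,0,0.3],
    [0,0,0,0,0,0,0.3],
  ],
)

```text
time: 50.0
tcp_pos: [707.6, 134.0, 21.3]
tcp_rot: [0.12, 0.993, -0.0, -0.0]
force: [-0.2, -0.0, 0.0]
finger_gap: 55.5
grasp_force: 0.0
```

>>> move_arm(
  rows=[
    [0,0,0.02,0,0,0,0.3],
    [0,0,0,0,0,0,0.3],
    [0,0,0,0,0,0,-1],
    [0,0,0,0,0,0,-1],
    [0,0,0,0,0,0,-1],
    [0,0,0,0,0,0,-1],
  ],
  force=40,
)

```text
time: 50.75
tcp_pos: [709.1, 134.2, 22.6]
tcp_rot: [0.12, 0.993, 0.0, 0.001]
force: [-2.6, -0.8, 8.1]
finger_gap: 48.8
grasp_force: 45.4
```

>>> move_arm(
  rows=[
    [0,0,-0.2,0,0,0,-1],
    [0,0,-0.4,0,0,0,-1],
    [0,0,-0.8,0,0,0,-1],
    [0,0,-0.8,0,0,0,-1],
    [0,0,-0.4,0,0,0,-1],
    [0,0,0,0,0,0,-1],
  ],
)

```text
time: 51.5
tcp_pos: [709.0, 134.2, 152.8]
tcp_rot: [0.12, 0.993, 0.001, 0.002]
force: [0.3, 0.5, -1.1]
finger_gap: 48.6
grasp_force: 41.4
```

```bash
python3 - <<'E'
from h import *
plan(450.5,322+80,150,90);s=sense();print(s["finger_gap"],s["grasp_force"])
d=grab("wrist");np.savez("w11.npz",**d);cv2.imwrite("pics/w11.png",d["color"][:,:,::-1])
E
```

```text
at [709.  134.2 152.8] ydir 76.2 tilt 0.27 t 51.5
 turn az total -2.30 rows(6deg); shift rows x 5.171 y 5.356 z 0.057; now-axes x 6.298 y 3.970
48.6056684185155 41.42324388027191
```

View pics/w11.png

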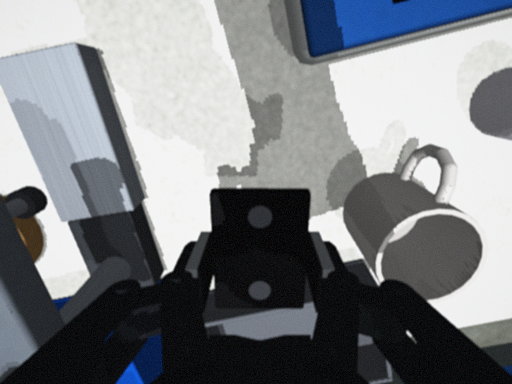

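The wrist view shows the plate held level at (260,245) between the pads.

>>> move_arm(
  rows=[
    [0,0,-0.3,0,0,-0.8,-1],
    [0,0,-0.3,0,0,-0.8,-1],
    [0,0,0,0,0,-0.7,-1],
    [0.5,0.5,0,0,0,0,-1],
    [0.8,0.83,0,0,0,0,-1],
    [0.8,0.83,0,0,0,0,-1],
    [0.8,0.83,0,0,0,0,-1],
    [0.8,0.83,0,0,0,0,-1],
    [0.8,0.83,0,0,0,0,-1],
    [0.6,0.7,0,0,0,0,-1],
    [0,0,0.5,0,0,0,-1],
    [0,0,0.5,0,0,0,-1],
  ],
)

```text
time: 53.05
tcp_pos: [450.1, 401.5, 127.4]
tcp_rot: [-0.002, 1.0, -0.001, -0.001]
force: [-0.1, 0.4, -0.7]
finger_gap: 48.6
grasp_force: 41.4
```

>>> move_arm(
  rows=[
    [0,0,0.3,0,0,0,-1],
    [0,0,0,0,0,0,-1],
    [0,0,0,0,0,0,-1],
  ],
)

```text
time: 53.42
tcp_pos: [453.0, 401.5, 115.6]
tcp_rot: [0.0, 1.0, 0.0, 0.0]
force: [0.2, -0.1, 0.1]
finger_gap: 49.0
grasp_force: 41.4
```

```bash
python3 - <<'E'
from h import *
plan(453,322+80,107.2,90)
E
```

```text
at [453.  401.5 115.6] ydir 90.0 tilt 0.04 t 53.4
 turn az total -0.00 rows(6deg); shift rows x -0.000 y 0.010 z 0.168; now-axes x -0.000 y 0.010
```

>>> move_arm(
  rows=[
    [0,0,0.06,0,0,0,-1],
    [0,0,0.05,0,0,0,-1],
    [0,0,0.02,0,0,0,-1],
    [0,0,0.02,0,0,0,-1],
    [0,0,0.01,0,0,0,-1],
    [0,0,0,0,0,0,-1],
  ],
)

```text
time: 54.18
tcp_pos: [452.5, 401.4, 107.5]
tcp_rot: [-0.0, 1.0, 0.0, -0.0]
force: [-1.0, 0.1, 1.0]
finger_gap: 48.9
grasp_force: 42.6
```

>>> move_arm(
  rows=[
    [0,0,0.01,0,0,0,-1],
    [0,0,0.01,0,0,0,-1],
    [0,0,0,0,0,0,-1],
  ],
)

```text
time: 54.55
tcp_pos: [452.5, 401.5, 107.5]
tcp_rot: [-0.0, 1.0, -0.0, -0.0]
force: [-2.1, -2.4, 6.2]
finger_gap: 48.6
grasp_force: 45.3
```

>>> move_arm(
  rows=[
    [0,0,0,0,0,0,0.3],
    [0,0,0,0,0,0,0.4],
    [0,0,-0.1,0,0,0,0.4],
    [0,0,-0.6,0,0,0,0.4],
    [0,0,-0.9,0,0,-0.98,0.5],
    [0,0,0,0,0,-0.97,0.5],
    [0,0,0,0,0,-0.97,0.5],
    [0,0,0,0,0,0,0.5],
  ],
)

```text
time: 55.55
tcp_pos: [452.6, 401.4, 186.5]
tcp_rot: [-0.152, 0.988, 0.0, 0.0]
force: [0.0, 1.0, 0.4]
finger_gap: 64.1
grasp_force: 0.0
```

```bash
python3 - <<'E'
from h import *
d=grab("top");np.savez("t12.npz",**d);c=d["color"].astype(int)
m=c.max(2)<75
S={"pB":(386,314,8),"pC":(437,311,8)}
for k,(u,v,z) in S.items(): print(k,blob(d,m,(u*.64,v*.64),z))
plan(462,50,150,107.5)
E
```

```text
pB ((array([460.9,  50.9]), array([65.6, 45.6]), 17.3), 279, np.float64(7.7))
pC ((array([476.7, -48.7]), array([66.6, 46.6]), 19.4), 288, np.float64(7.3))
at [452.5 401.3 186.3] ydir 107.4 tilt 0.01 t 55.6
 turn az total -0.01 rows(6deg); shift rows x 1.932 y -6.759 z 0.726; now-axes x 1.924 y -6.761
```

>>> move_arm(
  rows=[
    [0.17,-0.6,0,0,0,0,0.5],
    [0.28,-0.97,0,0,0,0,0.5],
    [0.28,-0.97,0,0,0,0,0.5],
    [0.28,-0.97,0,0,0,0,0.5],
    [0.28,-0.97,0,0,0,0,0.5],
    [0.28,-0.97,0.2,0,0,0,0.5],
    [0.22,-0.8,0.3,0,0,0,0.5],
    [0.14,-0.51,0.2,0,0,0,0.5],
    [0,0,0,0,0,0,0.5],
    [0,0,0,0,0,0,0.5],
  ],
)

```text
time: 56.85
tcp_pos: [462.7, 51.2, 151.6]
tcp_rot: [-0.153, 0.988, 0.0, 0.0]
force: [0.5, 0.6, 0.3]
finger_gap: 64.2
grasp_force: 0.0
```

```bash
python3 - <<'E'
from h import *
d=grab("wrist");np.savez("w13.npz",**d)
plate(d,(461,51));plan(461.8,50,23,107.5)
E
```

```text
plate 816 (array([472.9, -32.3]), array([63. , 15.6]), 19.1) [173. 168.]
plate 3482 (array([461.3,  49.7]), array([70.9, 49.6]), 17.8) [259. 177.]
at [462.8  51.7 151.7] ydir 107.6 tilt 0.08 t 56.9
 turn az total 0.02 rows(6deg); shift rows x 0.030 y -0.027 z 2.574; now-axes x 0.033 y -0.028
```

>>> move_arm(
  rows=[
    [0.04,-0.03,0.6,0,0,0,0.5],
    [0,0,0.8,0,0,0,0.5],
    [0,0,0.6,0,0,0,0.5],
    [0,0,0.4,0,0,0,0.4],
    [0,0,0.1,0,0,0,0.4],
    [0,0,0.05,0,0,0,0.4],
    [0,0,0,0,0,0,0.4],
    [0,0,0,0,0,0,0.4],
  ],
)

```text
time: 57.9
tcp_pos: [461.6, 48.2, 24.6]
tcp_rot: [-0.152, 0.988, 0.0, 0.001]
force: [0.2, -0.5, 0.7]
finger_gap: 59.5
grasp_force: 0.0
```

>>> move_arm(
  rows=[
    [0,0.03,0.04,0,0,0,0.4],
    [0,0,0.03,0,0,0,0.35],
    [0,0,0,0,0,0,0.3],
    [0,0,0,0,0,0,0.3],
    [0,0,0,0,0,0,-1],
    [0,0,0,0,0,0,-1],
    [0,0,0,0,0,0,-1],
    [0,0,0,0,0,0,-1],
  ],
)

```text
time: 58.9
tcp_pos: [461.8, 49.5, 22.3]
tcp_rot: [-0.152, 0.988, 0.0, 0.001]
force: [-3.8, -0.6, 16.7]
finger_gap: 48.7
grasp_force: 49.0
```

>>> move_arm(
  rows=[
    [0,0,-0.2,0,0,0,-1],
    [0,0,-0.4,0,0,0,-1],
    [0,0,-0.8,0,0,0,-1],
    [0,0,-0.9,0,0,0.9,-1],
    [0,0,-0.8,0,0,1,-1],
    [0,0,0,0,0,1,-1],
    [0,0,0,0,0,0,-1],
  ],
)

```text
time: 59.78
tcp_pos: [460.2, 49.5, 175.6]
tcp_rot: [-0.002, 1.0, 0.0, 0.0]
force: [-0.8, 0.3, -0.9]
finger_gap: 48.8
grasp_force: 42.3
```

```bash
python3 - <<'E'
from h import *
plan(453,322,120,90);s=sense();print(s["finger_gap"],s["grasp_force"])
E
```

```text
at [460.2  49.5 175.6] ydir 90.2 tilt 0.03 t 59.8
 turn az total 0.03 rows(6deg); shift rows x 0.144 y 5.451 z 1.112; now-axes x 0.125 y 5.451
48.774328628018274 42.32505440711975
```

>>> move_arm(
  rows=[
    [0.02,0.5,0,0,0,0,-1],
    [0.02,0.9,0,0,0,0,-1],
    [0.02,1,0,0,0,0,-1],
    [0.02,1,0,0,0,0,-1],
    [0.02,0.9,0,0,0,0,-1],
    [0.02,0.75,0,0,0,0,-1],
    [0.01,0.4,0.2,0,0,0,-1],
    [0,0,0.5,0,0,0,-1],
    [0,0,0.4,0,0,0,-1],
    [0,0,0.1,0,0,0,-1],
    [0,0,0,0,0,0,-1],
    [0,0,0,0,0,0,-1],
  ],
)

```text
time: 61.28
tcp_pos: [453.9, 322.0, 116.0]
tcp_rot: [-0.001, 1.0, 0.0, 0.001]
force: [0.2, 0.2, -0.8]
finger_gap: 48.7
grasp_force: 42.3
```

```bash
python3 - <<'E'
from h import *
plan(453,322,107.3,90)
E
```

```text
at [453.9 322.  116. ] ydir 90.1 tilt 0.08 t 61.3
 turn az total 0.02 rows(6deg); shift rows x 0.019 y 0.001 z 0.174; now-axes x 0.019 y 0.001
```

>>> move_arm(
  rows=[
    [0,0,0.06,0,0,0,-1],
    [0,0,0.05,0,0,0,-1],
    [0,0,0.02,0,0,0,-1],
    [0,0,0.02,0,0,0,-1],
    [0,0,0.01,0,0,0,-1],
    [0,0,0,0,0,0,-1],
  ],
)

```text
time: 62.02
tcp_pos: [453.2, 321.9, 107.5]
tcp_rot: [-0.001, 1.0, 0.0, -0.0]
force: [-0.8, -0.8, 2.3]
finger_gap: 48.4
grasp_force: 43.6
```

>>> move_arm(
  rows=[
    [0,0,0.01,0,0,0,-1],
    [0,0,0.01,0,0,0,-1],
    [0,0,0,0,0,0,-1],
  ],
)

```text
time: 62.4
tcp_pos: [453.2, 321.9, 107.4]
tcp_rot: [-0.001, 1.0, -0.0, -0.0]
force: [-2.9, -1.6, 6.8]
finger_gap: 48.8
grasp_force: 46.9
```

>>> move_arm(
  rows=[
    [0,0,0,0,0,0,0.3],
    [0,0,0,0,0,0,0.4],
    [0,0,-0.1,0,0,0,0.4],
    [0,0,-0.6,0,0,0,0.4],
    [0,0,-0.9,0,0,-0.81,0.5],
    [0,0,0,0,0,-0.81,0.5],
    [0,0,0,0,0,-0.81,0.5],
    [0,0,0,0,0,-0.8,0.5],
  ],
)

```text
time: 63.4
tcp_pos: [453.4, 321.9, 186.6]
tcp_rot: [-0.171, 0.985, 0.0, 0.0]
force: [-0.6, -0.5, 0.2]
finger_gap: 64.0
grasp_force: 0.0
```

```bash
python3 - <<'E'
from h import *
d=grab("top");np.savez("t14.npz",**d);c=d["color"].astype(int)
print(blob(d,c.max(2)<75,(437*.64,311*.64),8))
plan(476.6,-50,150,109.4)
E
```

```text
((array([476.7, -48.9]), array([66.4, 47.2]), 19.7), 292, np.float64(7.4))
at [453.3 321.9 186.5] ydir 109.8 tilt 0.02 t 63.5
 turn az total 0.06 rows(6deg); shift rows x 2.032 y -7.170 z 0.730; now-axes x 2.078 y -7.157
```

>>> move_arm(
  rows=[
    [0.17,-0.6,0,0,0,0,0.5],
    [0.28,-0.97,0,0,0,0,0.5],
    [0.28,-0.97,0,0,0,0,0.5],
    [0.28,-0.97,0,0,0,0,0.5],
    [0.28,-0.97,0,0,0,0,0.5],
    [0.28,-0.97,0.2,0,0,0,0.5],
    [0.28,-0.97,0.3,0,0,0,0.5],
    [0.21,-0.74,0.2,0,0,0,0.5],
    [0,0,0,0,0,0,0.5],
    [0,0,0,0,0,0,0.5],
  ],
)

```text
time: 64.7
tcp_pos: [476.0, -49.2, 151.4]
tcp_rot: [-0.169, 0.986, 0.0, 0.0]
force: [0.4, 1.6, -0.1]
finger_gap: 64.0
grasp_force: 0.0
```

```bash
python3 - <<'E'
from h import *
d=grab("wrist");np.savez("w15.npz",**d)
plate(d,(477,-50));plan(476.5,-50.6,23,109.5)
E
```

```text
plate 3479 (array([477.4, -50.4]), array([69.5, 49.4]), 19.4) [259. 179.]
at [476.2 -48.5 151.5] ydir 109.6 tilt 0.05 t 64.8
 turn az total 0.02 rows(6deg); shift rows x 0.007 y -0.042 z 2.571; now-axes x 0.009 y -0.043
```

>>> move_arm(
  rows=[
    [0,-0.02,0.6,0,0,0,0.5],
    [0,0,0.8,0,0,0,0.5],
    [0,0,0.6,0,0,0,0.5],
    [0,0,0.4,0,0,0,0.4],
    [0,0,0.1,0,0,0,0.4],
    [0,0,0.05,0,0,0,0.4],
    [0,0,0,0,0,0,0.4],
    [0,0,0,0,0,0,0.4],
  ],
)

```text
time: 65.75
tcp_pos: [476.9, -50.8, 24.6]
tcp_rot: [-0.17, 0.986, -0.0, 0.001]
force: [-0.5, -0.5, -0.1]
finger_gap: 59.9
grasp_force: 0.0
```

>>> move_arm(
  rows=[
    [0,0,0.04,0,0,0,0.4],
    [0,0,0.03,0,0,0,0.35],
    [0,0,0,0,0,0,0.3],
    [0,0,0,0,0,0,0.3],
  ],
)

```text
time: 66.25
tcp_pos: [476.8, -51.1, 21.0]
tcp_rot: [-0.169, 0.986, -0.0, 0.0]
force: [-0.9, -0.0, 6.7]
finger_gap: 55.5
grasp_force: 2.9
```

>>> move_arm(
  rows=[
    [0,0,-0.02,0,0,0,0.3],
    [0,0,0,0,0,0,0.3],
    [0,0,0,0,0,0,-1],
    [0,0,0,0,0,0,-1],
    [0,0,0,0,0,0,-1],
    [0,0,0,0,0,0,-1],
  ],
)

```text
time: 67.0
tcp_pos: [476.9, -51.2, 22.4]
tcp_rot: [-0.169, 0.986, -0.0, 0.001]
force: [-1.3, -0.2, 9.7]
finger_gap: 48.9
grasp_force: 46.6
```

>>> move_arm(
  rows=[
    [0,0,-0.2,0,0,0,-1],
    [0,0,-0.4,0,0,0,-1],
    [0,0,-0.8,0,0,0,-1],
    [0,0,-0.9,0,0,0.8,-1],
    [0,0,-0.8,0,0,0.8,-1],
    [0,0,0,0,0,0.8,-1],
    [0,0,0,0,0,0.86,-1],
  ],
)

```text
time: 67.88
tcp_pos: [476.1, -50.7, 177.1]
tcp_rot: [0.002, 1.0, 0.0, 0.001]
force: [0.8, 0.5, -0.1]
finger_gap: 48.8
grasp_force: 41.6
```

```bash
python3 - <<'E'
from h import *
plan(453,242,120,90);s=sense();print(s["finger_gap"],s["grasp_force"])
E
```

```text
at [476.1 -50.7 177.1] ydir 89.8 tilt 0.07 t 67.9
 turn az total -0.03 rows(6deg); shift rows x 0.462 y 5.854 z 1.142; now-axes x 0.484 y 5.852
48.75661118959419 41.578829884529114
```

>>> move_arm(
  rows=[
    [0.08,0.6,0,0,0,0,-1],
    [0.08,1,0,0,0,0,-1],
    [0.08,1,0,0,0,0,-1],
    [0.08,1,0,0,0,0,-1],
    [0.08,1,0,0,0,0,-1],
    [0.08,0.85,0,0,0,0,-1],
    [0.01,0.4,0.2,0,0,0,-1],
    [0,0,0.5,0,0,0,-1],
    [0,0,0.4,0,0,0,-1],
    [0,0,0.1,0,0,0,-1],
    [0,0,0,0,0,0,-1],
    [0,0,0,0,0,0,-1],
  ],
)

```text
time: 69.38
tcp_pos: [452.6, 241.6, 117.0]
tcp_rot: [0.001, 1.0, 0.0, 0.001]
force: [-0.7, -0.6, -0.1]
finger_gap: 48.9
grasp_force: 41.6
```

>>> move_arm(
  rows=[
    [0,0,0.06,0,0,0,-1],
    [0,0,0.06,0,0,0,-1],
    [0,0,0.03,0,0,0,-1],
    [0,0,0.02,0,0,0,-1],
    [0,0,0.01,0,0,0,-1],
    [0,0,0,0,0,0,-1],
  ],
)

```text
time: 70.12
tcp_pos: [451.8, 241.7, 107.4]
tcp_rot: [0.0, 1.0, -0.0, -0.0]
force: [-1.1, -1.0, 2.3]
finger_gap: 48.4
grasp_force: 43.0
```

>>> move_arm(
  rows=[
    [0,0,0.01,0,0,0,-1],
    [0,0,0.01,0,0,0,-1],
    [0,0,0,0,0,0,-1],
  ],
)

```text
time: 70.5
tcp_pos: [451.8, 241.7, 107.4]
tcp_rot: [0.0, 1.0, -0.0, -0.0]
force: [-3.5, -1.6, 8.9]
finger_gap: 48.9
grasp_force: 46.7
```

Release, lift, and move clear towards the robot's right so the pan is in view.

>>> move_arm(
  rows=[
    [0,0,0,0,0,0,0.3],
    [0,0,0,0,0,0,0.4],
    [0,0,-0.1,0,0,0,0.4],
    [0,0,-0.6,0,0,0,0.4],
    [0,0,-0.9,0,0,0,0.5],
    [0,0,-0.9,0,0,0,0.5],
    [0,-1,0,0,0,0,0.5],
    [0,-1,0,0,0,0,0.5],
    [0,-1,0,0,0,0,0.5],
    [0,-1,0,0,0,0,0.5],
    [0,-1,0,0,0,0,0.5],
    [0,-0.5,0,0,0,0,0.5],
  ],
)

```text
time: 72.0
tcp_pos: [451.2, -36.7, 231.6]
tcp_rot: [0.003, 1.0, -0.0, 0.0]
force: [0.5, 0.5, -0.6]
finger_gap: 64.1
grasp_force: 0.0
```

```bash
python3 - <<'E'
from h import *
d=grab("top");np.savez("t16.npz",**d);c=d["color"].astype(int);C=cloud(d)
cv2.imwrite("pics/t16.png",cv2.resize(d["color"][80:260,90:430,::-1],None,fx=2.3,fy=2.3))
def f(lo,hi):
    b=(C[:,:,2]>lo)&(C[:,:,2]<hi)&(c.max(2)<80)&(C[:,:,1]>180)&(C[:,:,1]<460)&(C[:,:,0]>395)&(C[:,:,0]<625)
    n,l,st,ce=cv2.connectedComponentsWithStats(b.astype(np.uint8))
    for i in range(1,n):
        if st[i,4]>60: v,u=np.nonzero(l==i);z=np.median(C[l==i][:,2]);print(st[i,4],rect(ray(d,np.c_[u,v],z)),z.round(1))
f(88,125);print(sense()["tcp_pos"])
E
```

```text
607 (array([588. , 317.9]), array([172.3,  33.8]), 89.6) 104.5
347 (array([524.7, 372.3]), array([85.5, 40.1]), -89.7) 111.9
336 (array([524.4, 270. ]), array([84.4, 39.8]), 89.7) 111.9
380 (array([453.3, 400.5]), array([71.1, 51.3]), -0.4) 92.6
381 (array([454.6, 321.2]), array([70.2, 51.1]), -0.6) 92.6
373 (array([453.2, 241. ]), array([70.5, 50.3]), -0.1) 92.7
[451.17638584 -39.54121347 231.59867603]
```

View pics/t16.png

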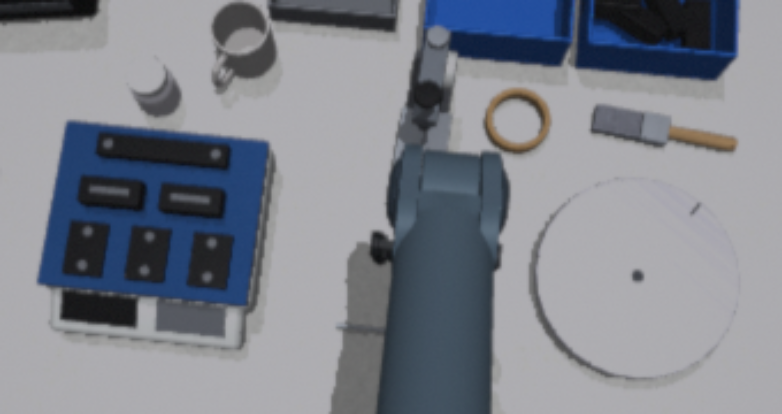

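The pan at (155,210) holds the bar, two blocks and three plates. They lie flat at the right heights, apart from each other and inside the edges. The platter is empty and the other things have not been moved.

```bash
python3 -c "
from rig import *
print(finish_job())"
```

```text
the job is handed in; nothing more can be done
None
```

The job is handed in at about 72 s: the foot stood on the bar and the gauge sprang back up, and the bar, two blocks and three plates lie flat and apart on the scale pan, inside its edges.

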